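Hold a spring clip open around a display card's edge

ROBOT

A 6-joint arm with a two-finger parallel gripper is mounted at the origin on the work surface. World frame = base frame: x ahead of the robot, y to its left, z up, the work surface at z = 0. Lengths are in m, angles in degrees, forces in N, time in s.
With the tool pointing down it reaches from about 0.375 to 0.9 m from the base axis. Payload 3.1 kg.
Tool frame: the origin (TCP) lies midway between the tips of the shut fingers; the grasp point (between the pads) lies 19 mm behind it; x points along the fingers, y is the direction in which the jaws open and shut, and the axes are right-handed (so a half turn about x gives the same grasp; the last joint's range is limited). The gripper opens to 87 mm and grips with 3 to 60 N. Pads are 19 mm wide; open, the fingers measure 117 mm over their backs; the gripper's body (75 mm by 190 mm) begins 51 mm behind the grasp point.
Start: joints at [58.814, 30.224, 82.088, -0, 67.689, -10.227], TCP at [0.224, 0.584, 0.186] pointing down, gripper open.
Joint ranges: [-176.69, 176.69], [-43.24, 126.21], [12.49, 139.97], [-82, 262], [0, 151.66], [-163.58, 163.58]. Speed limits (degrees/s): [159.86, 159.86, 180, 180, 180, 180].

INTERFACE

Orientations are given as a 3x3 rotation matrix whose columns are the frame's x, y, z axes.
In Python, from rig import bot gives the robot as it stands.
- The arm moves only by the tool play_rows, never from a script. Its argument "motion" is a list of rows, each a list of 3 entries, a list of its own where there are three numbers: the shift along the tool's x, y, z in mm, then the turn, a rotation vector about the tool's x, y, z in degrees, then the opening, from 0 (shut) to 1 (fully open). A call has 1 to 8 rows; each row is the pose to reach, as a shift and turn from the pose commanded when the call began, along the tool's axes at that moment; what a row does not reach only later rows make up. A row lasts 1/10 s, in which the tool goes at most 50 mm and 8.59 degrees, less where a joint would pass 70% of its speed; a pose out of reach is approached as far as the arm can. A call with a gripper value outside its range is refused whole. The fingers move at their own pace and stop on an object; the grip force is fixed at half the most. Time passes only in rows, so rows that repeat a pose let the fingers close. It gives the time, the measured TCP pose, the force and the opening at its end, in the units of the state.
- bot.read_state(): the state, without advancing time (a new reading comes with each control period).
- bot.capture(name): name is "scene" or "side" or "wrist"; returns a dict with "img" (480x640x3 uint8, blue, green, red), "mtx" (3x3 intrinsics, pixels), "rvec" (rotation vector, rad) and "tvec" (3), from world to camera coordinates, as OpenCV has them. Camera axes: x right, y down, z forward; pixel columns grow to the right and rows downward; lengths in m; the calibration is good to about 2 mm. A picture is of the moment at which its call begins. There is no depth.
- bot.hand_in(): hands the job in, once; it reports no verdict.
The state is a dict: "time_s": time; "joint_positions": joint angles; "qvel": joint speeds; "tau": joint torques, N m; "position": TCP position; "tcp_rot": TCP orientation; "force": force on the tool from outside, world axes, zero at the start; "moment": the same for the moment, N m; "opening": opening from 0.0 (shut) to 1.0 (fully open).
Only numpy, scipy, OpenCV 4.12 (cv2) and the standard library are available. Lean on these libraries where they do the work, as an engineer would, in place of code of your own. Each camera call takes 0.05 s, during which the arm holds its last target.

TASK

Lift the wooden case's lid until it rests open on its stop, and take out the spring clip by squeezing its handles. Keep them squeezed so that the jaws gape wide, and bring the clip, level and in line with the card, to the upper half of the display card's upright edge that faces the robot, so that the edge stands well inside the jaws, midway between them and touching neither them nor the pin. Finish there, still holding the clip open in the air so that a ticket can be slipped in; do not push against the card, and leave the lid open and everything else where it is.

Things in the scene. Friction and masses are not known exactly. Their poses are not given: they have to be found in the camera images.
- lid (a joint): hinge of the case's lid, rad: 0 shut, 1.75 open on its stop (leaning back a little past upright). It has no catch, falls shut by itself below about 1.5 and falls open onto its stop beyond about 1.6; the lid weighs 0.15 kg
- case: shallow wooden case, fixed on the table, 170 mm (x) by 220 mm (y) by 50 mm high, walls and floor 5 mm thick. Origin: centre of its underside; its x points away from the front (lid-knob side) towards the hinge. The spring clip lies inside on the floor, jaws roughly towards the hinge side
- lid_handle (a point): centre of the round steel knob (28 mm across, 16 mm thick, on a 12 mm stem, axis square to the lid) on the lid, 35 mm above the lid's outer face, 140 mm from the hinge and 30 mm from the lid's front edge, in the middle of its width; moves with the lid. The lid is 8 mm thick and reaches over the whole case
- lid_hinge (a point): middle of the lid's hinge line, which runs along the case's y on its far (+x) upper rim, at the underside of the lid, 50 mm above the table; the shut lid lies from here 170 mm towards the case's -x
- clip_center (a point): centre (half-way up) of the white spring clip, on its hinge pin (12 mm thick). It lies on its side, 28 mm high, 0.06 kg. Its z is the pin's axis, up; its x points from the pin to the jaw tips, which end 45 mm from the pin; the two handle plates (4 mm thick) end 44 mm from the pin at -x. Let go, the handle ends stand 51 mm apart over their outsides
- jaw (a joint): how far each half of the clip is turned open, rad: 0 shut, 0.30 fully gaping (a stop): the handles are then parallel, 26 mm over their outsides, and the jaw tips gape about 29 mm. A spring shuts it; pressed at the middle of the handles, 25 mm behind the pin, it starts to open at about 3 N and is fully open at about 7 N a side
- card: white display card, 100 mm long, 3 mm thick, its top 145 mm above the table, standing upright in a dark wooden block (30 mm high, 50 mm wide, starting 20 mm behind the near edge), fixed to the table. Origin: on the table straight below the card's near upright edge; its x points from that edge along the card, away from the robot, y across it
- card_edge (a point): point on the card's near upright edge (the one facing the robot), 105 mm above the table, axes as the card
- spoon: bystander: spoon, 190 mm long, lying flat; leave it alone
- cutter: bystander: round steel pastry cutter, an open ring 64 mm across and 25 mm high; origin at the centre of its underside; leave it alone
- mug: bystander: white mug, 80 mm across and 90 mm high; origin at the centre of its underside; leave it alone
- bowl: bystander: small bowl, 110 mm across and 50 mm high; origin at the centre of its underside; leave it alone
- jar: bystander: glass jar, 70 mm across and 90 mm high; origin at the centre of its underside; leave it alone
Not all that is in view belongs to the job. What is shaped like the card but orange or pink is not meant.

How it is judged (in metres and radians):
On the way, in this order (a step that is already met when the one before it is completed fails the run):
1. the lid rests open on its stop (value of joint lid above 1.66 rad and velocity of joint lid below 0.2 rad/s), for 0.2 s.
2. the clip is lifted out of the case with its jaws spread (height (world z) of clip_center above 0.065 m and value of joint jaw above 0.23 rad and contact force between the fingers and clip above 2 N), for 0.2 s.
At the end, for the whole second after the job is handed in: Lid above 1.66 rad. Fingers hold the clip still, each half open over 0.23 rad, level (0.3 rad), in line with the card (0.2 rad), pin centre 75 to 145 mm up; card edge 9 to 37 mm ahead of the pin axis, within 7 mm of the midline; card untouched; bystanders within 30 mm of their starts (value of joint lid above 1.66 rad and value of joint jaw above 0.23 rad and x of card_edge in the frame of clip_center between 0.009 and 0.037 m and y of card_edge in the frame of clip_center between -0.007 and 0.007 m and angle between the x axis of clip_center and the x axis of card, either way round below 0.2 rad and angle between clip_center's own z axis and vertical below 0.3 rad and height (world z) of clip_center between 0.075 and 0.145 m and contact force between the fingers and clip above 2 N and contact force between each of clip, the arm, the fingers and card below 0.3 N and linear speed of clip below 0.03 m/s and distance of each of spoon, cutter, mug, bowl, jar from where it was at the start of the episode below 0.03 m); the arm keeps its last pose, push and grip.
It fails at once if the card is pushed with more than 5 N (contact force between card and anything else above 5 N).
It fails at once if a bystander is moved more than 30 mm (distance of any of spoon, cutter, mug, bowl, jar from where it was at the start of the episode above 0.03 m).
It also fails if it takes over 64 s, if anything falls off the work surface, if the arm or the gripper's body presses on something with over 40 N, if the wrist force passes 120 N, or if a joint passes its speed limit or range.

## Working session

There is one attempt and no reset: what is moved stays moved. The work goes in short steps, Python scripts to look and compute and a tool call to move; the robot and the scene stay as the last step left them, time stands still between calls to the robot, and variables do not carry over. Pictures are saved under pics/ and viewed, and the job is handed in when it is done.

Besides the shell and the picture viewer there is one more tool, called in YAML: its name, and indented under it one key for each argument. play_rows: Moves the arm, as the interface text tells. Its arguments: {"type":"object","properties":{"motion":{"type":"array"}},"required":["motion"]}

```bash
ls; mkdir -p pics
python3 - <<'E'
from rig import bot
import cv2
s=bot.read_state()
print({k:(v if not hasattr(v,'round') else v) for k,v in s.items()})
for n in ["scene","side","wrist"]:
    c=bot.capture(n); cv2.imwrite(f"pics/{n}0.png",c["img"]); print(n,c["mtx"],c["rvec"],c["tvec"])
E
```

```text
pics
{'time_s': 0.0, 'joint_positions': array([ 5.88132442e+01,  3.02788658e+01,  8.21586345e+01, -1.83292774e-03,
        6.76894533e+01, -1.02278943e+01]), 'qvel': array([-0.01910626,  0.00387813,  0.00944866, -0.07908078, -0.07731193,
        0.01490485]), 'tau': array([ 6.49678805e-04, -4.40032268e+01, -1.76594335e+01,  6.33468828e-02,
        5.81604894e-02, -1.61035432e-04]), 'position': array([0.22310889, 0.58292567, 0.18546033]), 'tcp_rot': array([[-1.12206436e-03,  3.57684946e-01,  9.33841646e-01],
       [-1.91086897e-03,  9.33839762e-01, -3.57686521e-01],
       [-9.99997545e-01, -2.18579632e-03, -3.64339253e-04]]), 'force': array([ 0.64240069, -0.2726305 , -0.33951132]), 'moment': array([ 0.03544982,  0.00601577, -0.0280532 ]), 'opening': 1.0015538199218184}
scene [[495.08461267   0.         320.9556783 ]
 [  0.         495.08461267 239.93378453]
 [  0.           0.           1.        ]] [ 1.83044736  1.82866412 -0.64241599] [-0.01554649 -0.35258181  1.84203895]
side [[470.20421444   0.         313.58356999]
 [  0.         470.20421444 241.01780485]
 [  0.           0.           1.        ]] [ 2.0293321  -0.58353014  0.35192241] [-0.45547097  0.18984776  0.99300794]
wrist [[431.60516899   0.         316.17993943]
 [  0.         431.60516899 238.64238241]
 [  0.           0.           1.        ]] [-2.39486704 -1.64697584 -0.22428632] [-0.62389672 -0.0332048   0.39047444]
```

View pics/scene0.png

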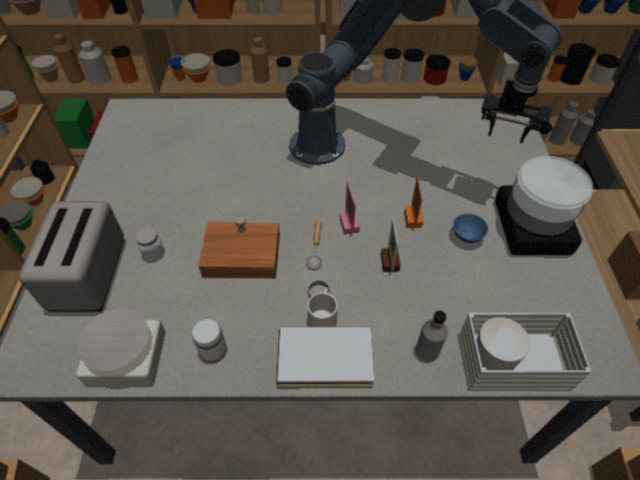

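View pics/side0.png

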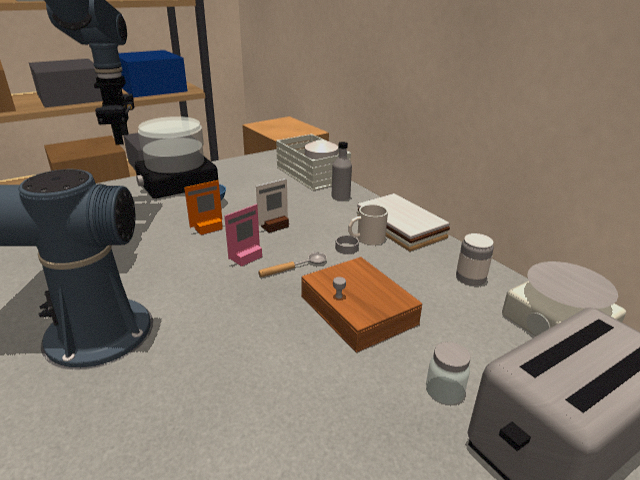

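View pics/wrist0.png

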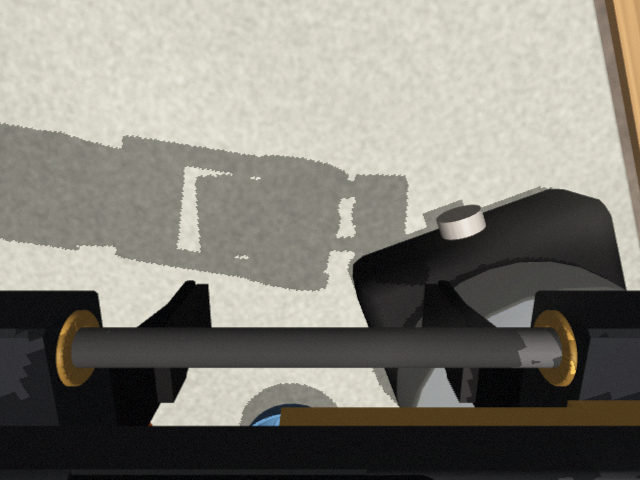

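The candidates for the card are orange (417,200), pink (349,210) and white with a dark block (393,245) in the scene view. The white one fits; I'll confirm it in enlarged crops.

```bash
cat > h.py <<'E'
import numpy as np, cv2
from scipy.spatial.transform import Rotation as R
from scipy.optimize import least_squares
def cam(bot,n,save=None):
    c=bot.capture(n)
    if save: cv2.imwrite(f"pics/{save}.png",c["img"])
    np.savez(f"cam_{n}.npz",**c)
    return c
def load(n): return dict(np.load(f"cam_{n}.npz"))
def proj(c,P): return cv2.projectPoints(np.atleast_2d(np.asarray(P,float)),c["rvec"],c["tvec"],c["mtx"],None)[0][:,0]
def ray(c,uv):
    Rm=cv2.Rodrigues(c["rvec"])[0]; o=-Rm.T@c["tvec"].ravel()
    d=Rm.T@np.linalg.inv(c["mtx"])@np.array([uv[0],uv[1],1.]); return o,d
def atz(c,uv,z):
    o,d=ray(c,uv); return o+d*(z-o[2])/d[2]
def tri(obs):
    return least_squares(lambda P: np.concatenate([proj(c,P)[0]-uv for c,uv in obs]),[0.5,0,0.1]).x
def crop(c,x0,y0,x1,y1,s,name):
    cv2.imwrite(f"pics/{name}.png",cv2.resize(c["img"][y0:y1,x0:x1],None,fx=s,fy=s,interpolation=cv2.INTER_CUBIC))
E
python3 - <<'E'
from rig import bot
from h import *
c=cam(bot,"scene"); crop(c,190,180,440,340,3.2,"s1")
c=cam(bot,"side"); crop(c,180,170,440,350,3,"d1")
E
```

```text
(no output)
```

View pics/s1.png

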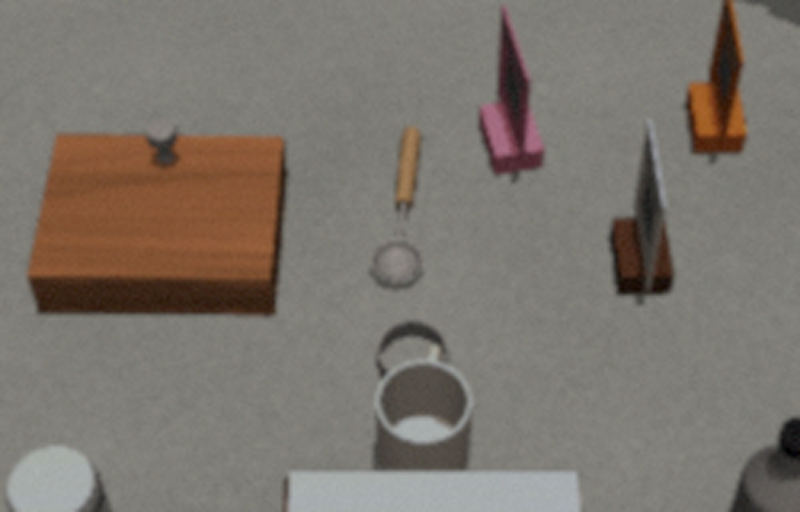

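View pics/d1.png

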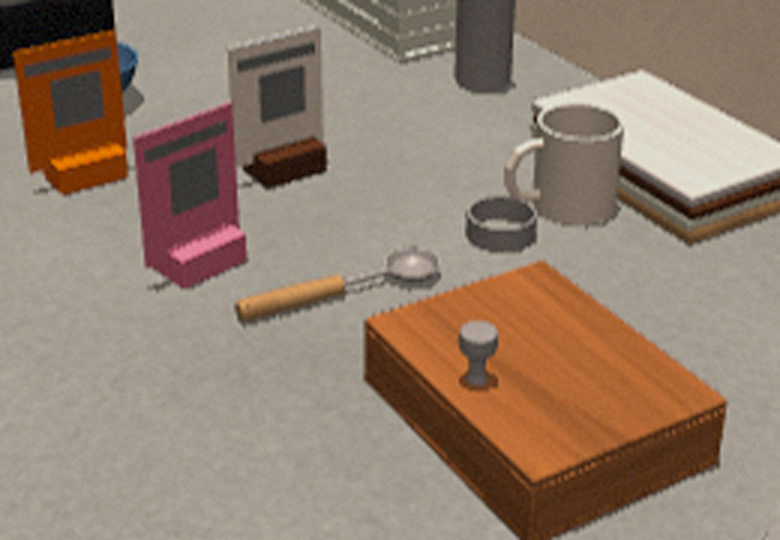

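Run:
```python
from h import *
sc,sd=load("scene"),load("side")
S=lambda u,v:np.array([u/3.2+190,v/3.2+180]); D=lambda u,v:np.array([u/3+180,v/3+170])
def fit(L,obs,x0):
    def f(p):
        c,s=np.cos(p[2]),np.sin(p[2]); r=[]
        for l,cm,uv in obs:
            l=np.array(l); r.append(proj(cm,[p[0]+c*l[0]-s*l[1],p[1]+s*l[0]+c*l[1],l[2]])[0]-uv)
        return np.concatenate(r)
    s=least_squares(f,x0); print(s.x[:2].round(4),np.degrees(s.x[2]).round(2),s.fun.round(1).reshape(-1,2).tolist()); return s.x
h=0.058
obs=[((-.085,.11,h),sc,S(285,138)),((-.085,-.11,h),sc,S(55,134)),((.085,.11,h),sc,S(272,278)),((.085,-.11,h),sc,S(31,277)),
((-.085,.11,h),sd,D(365,322)),((.085,.11,h),sd,D(543,262)),((.085,-.11,h),sd,D(725,403)),((-.085,-.11,h),sd,D(533,487))]
fit(None,obs,[.6,-.2,0])
print("knob tri",tri([(sc,S(163,128)),(sd,D(478,328))]))
o=[((0,0,.145),sc,S(650,120)),((0,0,.145),sd,D(228,48)),((.1,0,.145),sd,D(321,28))]
fit(None,o,[.6,.2,0])
for n,a,b in [("mug",(424,400),(580,122))]: print(n,tri([(sc,S(*a)),(sd,D(*b))]))
print("spoon handle",atz(sc,S(410,128),0.01),atz(sc,S(397,287),0),"cutter",atz(sc,S(412,352),.0125))
```

```text
[ 0.5112 -0.2302] -0.83 [[-1.4, -1.2], [-0.7, -0.7], [-1.4, -0.2], [-2.5, -0.7], [-1.2, -1.8], [-0.7, -1.6], [0.7, -1.6], [-0.3, -2.3]]
knob tri [ 0.45829103 -0.22569274  0.09971438]
[0.4858 0.2206] -3.1 [[-0.6, -0.1], [-0.7, -0.9], [0.5, -0.7]]
mug [0.74449861 0.01690542 0.08675351]
spoon handle [0.37794    0.00582104 0.01      ] [ 0.56707627 -0.00601774  0.        ] cutter [0.6475931  0.00818394 0.0125    ]
```

```bash
cat >> h.py <<'E'
def down(yaw):  # tool x down, y = world y turned by yaw (deg)
    a=np.radians(yaw); return np.array([[0,-np.sin(a),np.cos(a)],[0,np.cos(a),np.sin(a)],[-1,0,0.]])
def plan(P0,R0,pts):
    "pts: list of (pos, R); prints shift mm / rotvec deg rel to P0,R0"
    for p,Rt in pts:
        sh=R0.T@(np.array(p)-P0)*1e3; rv=np.degrees(R.from_matrix(R0.T@Rt).as_rotvec())
        print(sh.round(1).tolist(),rv.round(2).tolist(),"dist",np.linalg.norm(sh).round(0))
def cur(bot):
    s=bot.read_state(); return s["position"],s["tcp_rot"],s
E
python3 - <<'E'
from rig import bot
from h import *
p,Rm,s=cur(bot)
plan(p,Rm,[((.23,.57,.26),down(-21)),((.45,.25,.28),down(-10)),((.456,-.229,.28),down(-.8)),((.456,-.229,.20),down(-.8))])
E
```

```text
[-74.0, -10.1, 11.0] [0.04, -0.01, 0.06] dist 76.0
[-93.8, -230.3, 330.9] [-10.96, -0.02, 0.06] dist 414.0
[-93.4, -675.4, 507.8] [-20.16, -0.02, 0.06] dist 850.0
[-13.4, -675.4, 507.8] [-20.16, -0.02, 0.06] dist 845.0
```

play_rows:
  motion:
    - [[-45,0,0],[0,0,0],1]
    - [[-90,0,0],[0,0,0],1]
    - [[-94,-25,38],[0,0,0],1]
    - [[-94,-52,76],[-4,0,0],1]
    - [[-94,-80,115],[-8,0,0],1]
    - [[-94,-108,155],[-11,0,0],1]
    - [[-94,-136,196],[-11,0,0],1]
    - [[-94,-163,237],[-11,0,0],1]

```text
time_s: 1.05
position: [0.3871, 0.3449, 0.2806]
tcp_rot: [[0.0, 0.173, 0.985], [0.0, 0.985, -0.173], [-1.0, 0.0, 0.0]]
force: [1.0, 0.5, -0.4]
opening: 1.002
```

play_rows:
  motion:
    - [[0,-45,40],[0,0,0],1]
    - [[0,-85,60],[-4,0,0],1]
    - [[0,-130,70],[-8,0,0],1]
    - [[0,-175,80],[-9,0,0],1]
    - [[0,-220,90],[-9,0,0],1]
    - [[0,-265,100],[-9,0,0],1]
    - [[0,-310,115],[-9,0,0],1]
    - [[0,-355,130],[-9,0,0],1]

```text
time_s: 1.85
position: [0.4529, -0.0272, 0.2807]
tcp_rot: [[0.001, 0.017, 1.0], [0.0, 1.0, -0.017], [-1.0, 0.0, 0.001]]
force: [0.2, 0.5, -0.4]
opening: 1.002
```

Run:
```python
from rig import bot
from h import *
p,Rm,s=cur(bot); print(p,s["time_s"],R.from_matrix(Rm.T@down(0)).as_rotvec(degrees=True))
plan(p,Rm,[((.456,-.229,.25),down(-.8))])
```

```text
[ 0.45292576 -0.02724309  0.2806834 ] 1.85 [-0.96046309  0.03699636 -0.00325588]
[30.7, -201.7, 6.4] [-0.16, 0.04, -0.0] dist 204.0
```

play_rows:
  motion:
    - [[0,-50,0],[0,0,0],1]
    - [[0,-100,0],[0,0,0],1]
    - [[0,-150,0],[0,0,0],1]
    - [[0,-200,0],[0,0,0],1]
    - [[0,-202,0],[0,0,0],1]

```text
time_s: 2.35
position: [0.4501, -0.2339, 0.2805]
tcp_rot: [[0.001, 0.023, 1.0], [-0.004, 1.0, -0.023], [-1.0, -0.004, 0.001]]
force: [-0.3, 1.5, 0.7]
opening: 0.999
```

Run:
```python
from rig import bot
from h import *
c=cam(bot,"wrist","w1");p,Rm,s=cur(bot); print(p,proj(c,[[.456,-.229,.093]]))
d=cam(bot,"side","sd1")
```

```text
[ 0.44964731 -0.23072256  0.28015021] [[322.87054164 207.30121013]]
```

View pics/w1.png

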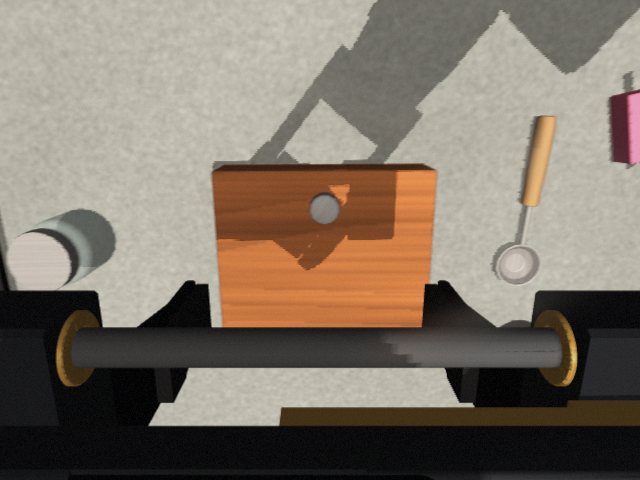

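View pics/sd1.png

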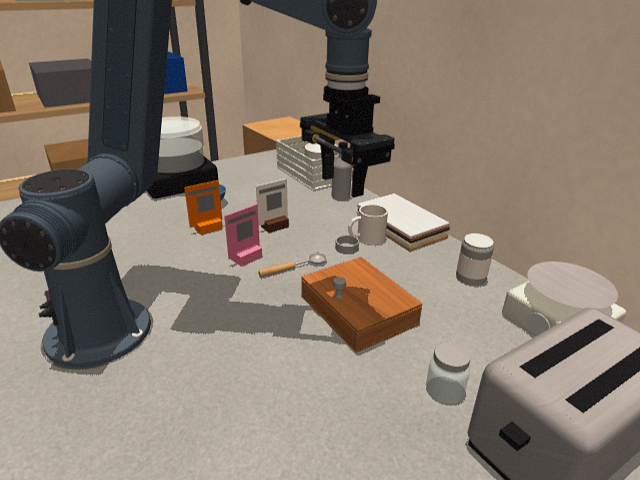

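Wrist view: knob top at (324,209), predicted (323,207), which matches. The lid's front corners are at (213,169) and (436,166), and the spoon and jar are clear of them.

Run:
```python
from rig import bot
from h import *
c=load("wrist")
k=atz(c,(324.5,208.5),.101); print(k)
a,b=atz(c,(213,170),.058),atz(c,(436,166),.058); print(a,b,np.linalg.norm(a-b),np.degrees(np.arctan2(-(b-a)[0],(b-a)[1])))
p,Rm,s=cur(bot); print(p)
x,y=k[:2]
plan(p,Rm,[((x,y,.13),down(-1.)),((x,y,.074),down(-1.))])
```

```text
[ 0.45547361 -0.22762417  0.101     ]
[ 0.42396019 -0.33454801  0.058     ] [ 0.42510604 -0.11882032  0.058     ] 0.21573073092469083 -0.30432682380483705
[ 0.44936569 -0.22833585  0.28004073]
[150.0, 0.7, 6.2] [-0.13, -0.04, -0.07] dist 150.0
[206.0, 0.6, 6.2] [-0.13, -0.04, -0.07] dist 206.0
```

play_rows:
  motion:
    - [[45,1,6],[0,0,0],1]
    - [[90,1,6],[0,0,0],1]
    - [[135,1,6],[0,0,0],1]
    - [[170,1,6],[0,0,0],1]
    - [[195,1,6],[0,0,0],1]
    - [[205,1,6],[0,0,0],1]
    - [[205,1,6],[0,0,0],1]

```text
time_s: 3.15
position: [0.4552, -0.2246, 0.0747]
tcp_rot: [[-0.002, 0.015, 1.0], [0.002, 1.0, -0.015], [-1.0, 0.002, -0.002]]
force: [0.6, 0.3, -0.3]
opening: 1.001
```

play_rows:
  motion:
    - [[0,0,0],[0,0,0],0]
    - [[0,0,0],[0,0,0],0]
    - [[0,0,0],[0,0,0],0]
    - [[0,0,0],[0,0,0],0]
    - [[0,0,0],[0,0,0],0]
    - [[0,0,0],[0,0,0],0]

```text
time_s: 3.75
position: [0.4559, -0.2267, 0.0757]
tcp_rot: [[0.0, 0.017, 1.0], [-0.0, 1.0, -0.017], [-1.0, -0.0, 0.0]]
force: [-0.5, -0.7, 0.0]
opening: 0.541
```

Run:
```python
from rig import bot
from h import *
p,Rm,s=cur(bot); print(p,s["opening"]*87,s["force"],s["time_s"])
d=cam(bot,"side");crop(d,220,170,480,360,3,"d2")
g=p+np.array([0,0,.019])
# arc waypoints; hinge from knob by geometry
h=np.array([p[0]+.14,p[1],.05]); r=np.hypot(.14,.043); a0=np.arctan2(.043,.14)
pts=[]
for t in [3,7,13,19,25,31,37,43,49,55,61,67,73,79,84,89,93,96]:
    a=a0+np.radians(t); q=h+np.array([-r*np.cos(a),0,r*np.sin(a)])-np.array([-.14,0,.043])-h
    print(t, (Rm.T@q*1e3).round(0).tolist())
```

```text
[ 0.45589945 -0.22669639  0.07571779] 47.09163311067085 [-0.47504507 -0.67926433  0.04883544] 3.75
3 [-7.0, 0.0, 2.0]
7 [-17.0, 0.0, 6.0]
13 [-30.0, 0.0, 13.0]
19 [-43.0, 0.0, 22.0]
25 [-55.0, 1.0, 31.0]
31 [-66.0, 1.0, 42.0]
37 [-76.0, 1.0, 54.0]
43 [-84.0, 1.0, 67.0]
49 [-91.0, 1.0, 81.0]
55 [-96.0, 2.0, 95.0]
61 [-100.0, 2.0, 110.0]
67 [-103.0, 2.0, 125.0]
73 [-103.0, 2.0, 140.0]
79 [-103.0, 3.0, 156.0]
84 [-101.0, 3.0, 168.0]
89 [-98.0, 3.0, 181.0]
93 [-94.0, 3.0, 190.0]
96 [-92.0, 3.0, 197.0]
```

View pics/d2.png

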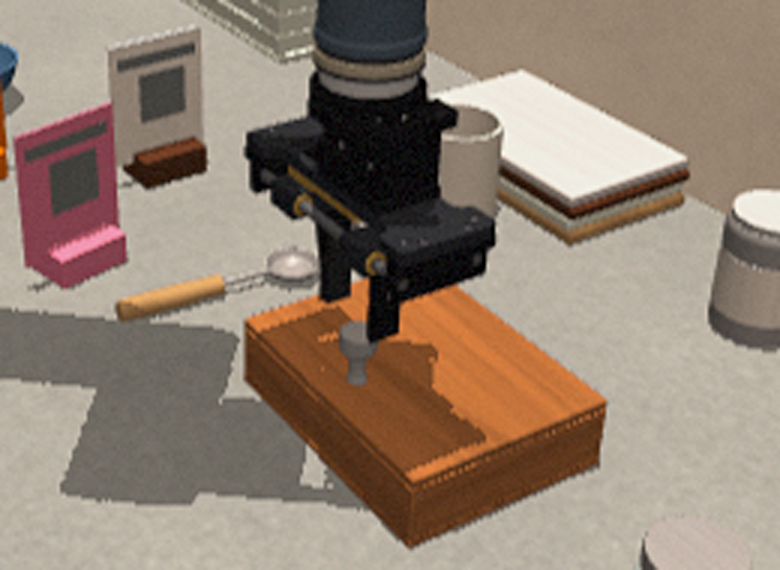

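Run:
```python
from rig import bot
from h import *
d=load("side"); p,Rm,s=cur(bot)
f=lambda P:((proj(d,P)-[220,170])*3).round(0).tolist()
print("cam",ray(d,(0,0))[0])
print(f([p+Rm@[0,-.0235,0],p+Rm@[0,.0235,0],[.4555,-.2276,.101],[.4555,-.2276,.062]]))
print(f([p+Rm@[0,-.0235,-.0095],p+Rm@[0,-.0235,.0095],p+Rm@[0,-.035,0]]))
```

```text
cam [-0.03249187 -0.88760474  0.66382441]
[[372.0, 374.0], [335.0, 341.0], [355.0, 328.0], [353.0, 373.0]]
[[361.0, 378.0], [383.0, 370.0], [381.0, 382.0]]
```

play_rows:
  motion:
    - [[0,0,0],[0,0,0],0]
    - [[0,0,0],[0,0,0],0]
    - [[0,0,0],[0,0,0],0]
    - [[0,0,0],[0,0,0],0]

```text
time_s: 4.2
position: [0.4558, -0.2266, 0.0754]
tcp_rot: [[-0.0, 0.017, 1.0], [0.0, 1.0, -0.017], [-1.0, 0.0, -0.0]]
force: [-1.1, 0.1, 0.1]
opening: 0.124
```

Run:
```python
from rig import bot
from h import *
p,Rm,s=cur(bot); print(p,s["opening"]*87,s["force"],s["time_s"])
d=cam(bot,"side");crop(d,280,210,410,310,6,"d3")
cam(bot,"wrist","w3")
```

```text
[ 0.45580363 -0.22656069  0.07538697] 10.822094118715164 [-1.07976746  0.11144213  0.11420696] 4.2
```

View pics/d3.png

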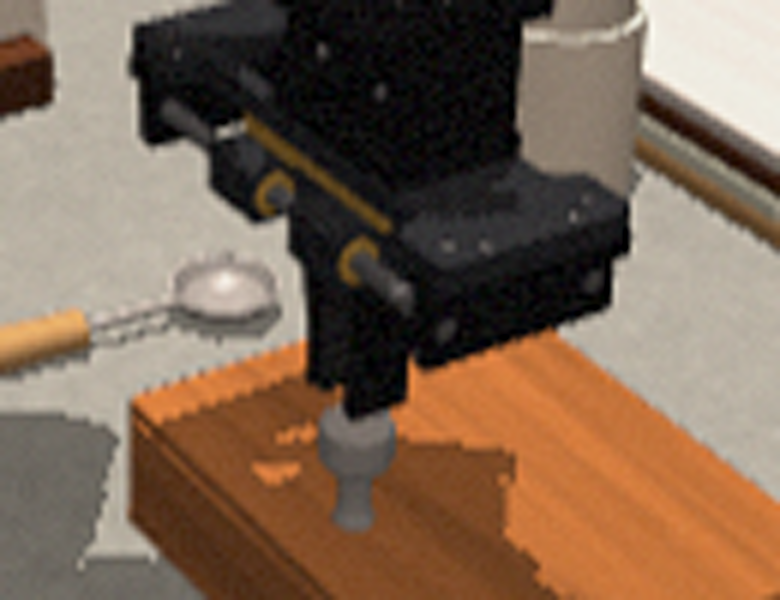

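View pics/w3.png

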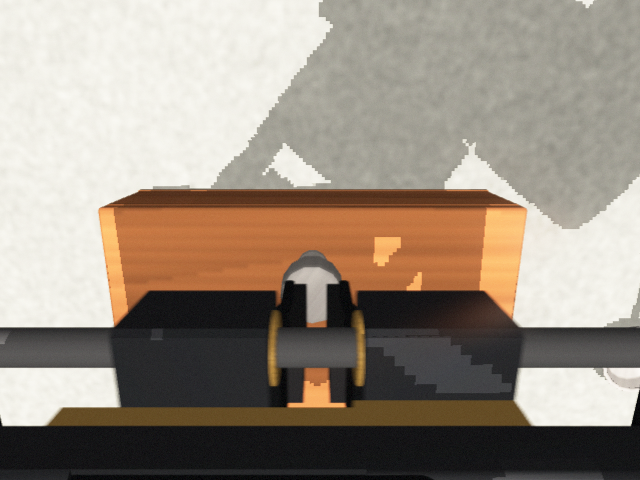

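The fingers closed to 11 mm without holding the knob, and they stand above it. The reported TCP doesn't match the picture, so I'll measure where the fingertips really are.

Run:
```python
from rig import bot
from h import *
p,Rm,s=cur(bot); print(p,s["opening"])
c=cam(bot,"scene");crop(c,190,140,300,240,6,"s3")
d=load("side")
print("scene TCP px in crop",((proj(c,[p])-[190,140])*6).tolist(),"side",((proj(d,[p])-[280,210])*6).tolist())
w=load("wrist");print(proj(w,[p,[.4555,-.2276,.101]]))
print("wrist cam pos in tool frame",Rm.T@(ray(w,(0,0))[0]-p))
```

```text
[ 0.45578829 -0.22654416  0.07539987] 0.04843250328169115
scene TCP px in crop [[307.0212717338213, 511.14512909673635]] side [[346.1308428954843, 474.17149623035857]]
[[316.72042968 273.31723148]
 [314.3111156  293.41150692]]
wrist cam pos in tool frame [-1.98054763e-01 -1.61375347e-04 -7.32163387e-02]
```

View pics/s3.png

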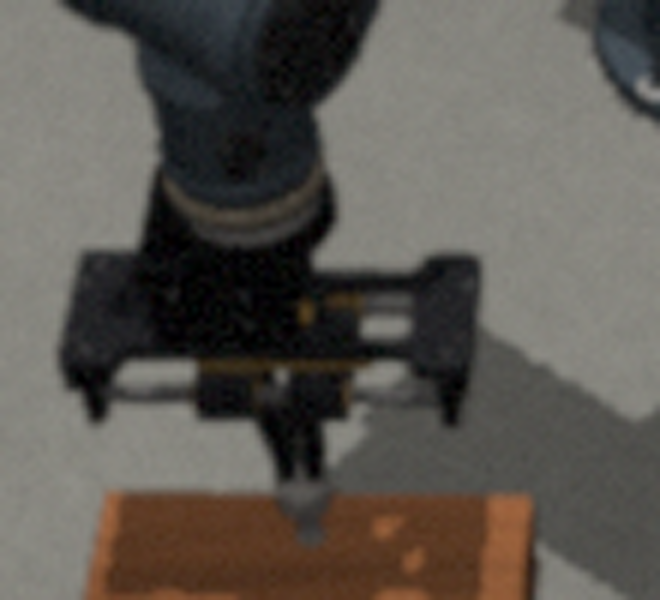

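Run:
```python
from h import *
c=load("scene");d=load("side")
S=lambda u,v:np.array([u/6+190,v/6+140]); D=lambda u,v:np.array([u/6+280,v/6+210])
for a,b in [((300,480),(355,400)),((300,485),(350,402))]:
    P=tri([(c,S(*a)),(d,D(*b))]); print(P, proj(c,P)-S(*a),proj(d,P)-D(*b))
w=load("wrist")
# knob in wrist: top centre estimated, disc front rim
print(proj(w,[[.4555-.014,-.2276,.101],[.4555-.014,-.2276,.085],[.4555,-.2276-.014,.101],[.4555,-.2276+.014,.101]]))
```

```text
[ 0.45973984 -0.22525912  0.10480186] [[ 0.24375855 -0.22534857]] [[0.20845595 0.11031324]]
[ 0.45954328 -0.22411005  0.10280464] [[ 0.72083888 -0.66670025]] [[0.61689021 0.32659547]]
[[313.70251901 262.58699671]
 [313.90578858 251.25729733]
 [281.79978266 293.92586626]
 [346.84653198 292.89676657]]
```

Run:
```python
from rig import bot
from h import *
c=load("scene");d=load("side")
p0=np.array([.2231,.5829,.1855]); y=np.array([.3577,.9338,0])
P=[p0+s*.0435*y+[0,0,z] for z in (0,.029) for s in (-1,1)]
print("scene",proj(c,P).round(0).tolist());print("side",proj(d,P).round(0).tolist())
im=cv2.imread("pics/scene0.png");cv2.imwrite("pics/z1.png",cv2.resize(im[80:150,470:570],None,fx=6,fy=6,interpolation=cv2.INTER_CUBIC))
im=cv2.imread("pics/sd1.png");cv2.imwrite("pics/z2.png",cv2.resize(im[90:210,290:400],None,fx=5,fy=5,interpolation=cv2.INTER_CUBIC))
p=np.array([.4497,-.2307,.2802]);P=[p+[0,s*.0435,z] for z in (0,.029) for s in (-1,1)]
print("sd1",((proj(d,P)-[290,90])*5).round(0).tolist())
print(bot.read_state()["opening"],bot.read_state()["joint_positions"])
```

```text
scene [[487.0, 143.0], [515.0, 150.0], [490.0, 136.0], [518.0, 142.0]]
side [[122.0, 155.0], [126.0, 146.0], [120.0, 145.0], [124.0, 136.0]]
sd1 [[319.0, 610.0], [187.0, 527.0], [323.0, 538.0], [189.0, 458.0]]
0.03288260716256695 [-3.90228058e+01  3.12284523e+01  1.04468442e+02 -1.94056743e-03
  4.43055551e+01 -1.28064329e+02]
```

View pics/z1.png

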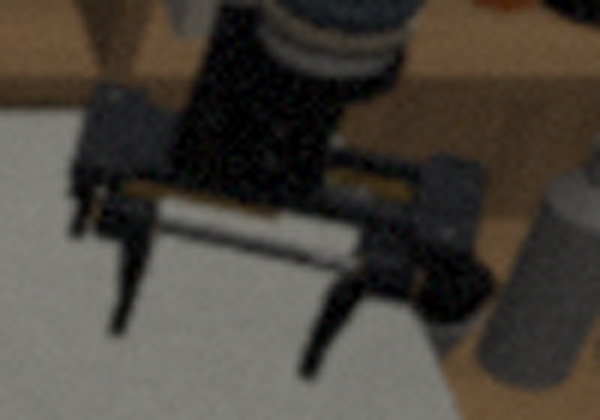

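View pics/z2.png

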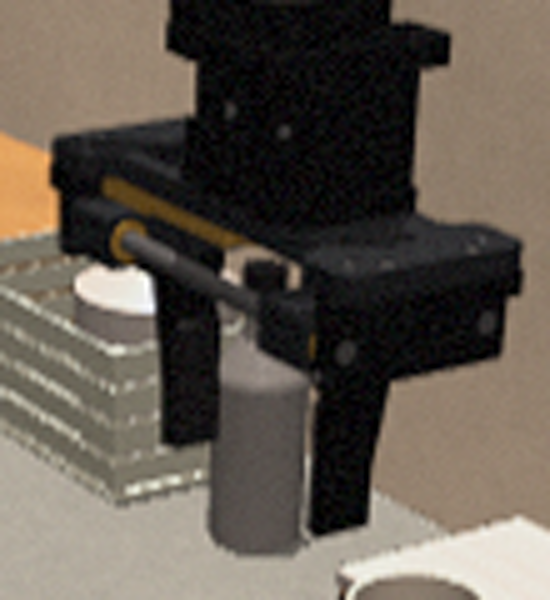

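Run:
```python
from h import *
c=load("scene");d=load("side")
A=(np.array([.2231,.5829,.1855]),np.array([[-.001,.3577,.9338],[-.002,.9338,-.3577],[-1,-.002,0]]))
B=(np.array([.4497,-.2307,.2802]),down(-1.3)); C=(np.array([.4558,-.2266,.0754]),down(-1))
obs=[(A,-1,c,(489.7,135.3),.0435),(A,1,c,(521,142.8),.0435),
(B,-1,d,(290+339/5,90+528/5),.0435),(B,1,d,(290+189/5,90+440/5),.0435),
(C,-1,c,(190+287/6,140+480/6),.0055),(C,1,c,(190+312/6,140+478/6),.0055),
(C,-1,d,(280+375/6,210+408/6),.0055),(C,1,d,(280+326/6,210+386/6),.0055)]
def f(q):
    return np.concatenate([proj(cm,p+Rm@(q[:3]+[0,s*(w+q[3]),0]))[0]-uv for (p,Rm),s,cm,uv,w in obs])
s=least_squares(f,[0,0,0,.005]); print(s.x,s.fun.reshape(-1,2).round(1).tolist())
```

```text
[-0.03206532  0.00223751  0.0038209   0.00448132] [[-0.5, 0.2], [-0.2, 0.0], [-1.0, 0.7], [0.3, 0.6], [-0.8, -0.9], [1.8, -0.5], [-0.7, -0.1], [2.2, -1.1]]
```

The three views agree: the real fingertips sit about 31 mm behind the reported TCP (lateral offset is only 2-4 mm). I'll allow for that from here on. Next: open, go down 31 mm and grip again.

play_rows:
  motion:
    - [[-10,0,0],[0,0,0],1]
    - [[-10,0,0],[0,0,0],1]
    - [[-10,0,-2],[0,0,0],1]
    - [[-10,0,-2],[0,0,0],1]
    - [[-10,0,-2],[0,0,0],1]
    - [[-10,0,-2],[0,0,0],1]
    - [[-10,0,-2],[0,0,0],1]
    - [[-10,0,-2],[0,0,0],1]

```text
time_s: 5.15
position: [0.4538, -0.2265, 0.0854]
tcp_rot: [[-0.0, 0.017, 1.0], [0.0, 1.0, -0.017], [-1.0, 0.0, -0.0]]
force: [1.0, -0.1, -0.2]
opening: 0.674
```

play_rows:
  motion:
    - [[10,0,0],[0,0,0],0.9]
    - [[20,0,0],[0,0,0],0.9]
    - [[30,0,0],[0,0,0],0.9]
    - [[40,0,0],[0,0,0],0.8]
    - [[40,0,0],[0,0,0],0]
    - [[40,0,0],[0,0,0],0]
    - [[40,0,0],[0,0,0],0]
    - [[40,0,0],[0,0,0],0]

```text
time_s: 5.95
position: [0.4541, -0.2267, 0.0458]
tcp_rot: [[0.001, 0.017, 1.0], [-0.001, 1.0, -0.017], [-1.0, -0.001, 0.001]]
force: [0.7, -0.2, -0.7]
opening: 0.533
```

play_rows:
  motion:
    - [[0,0,0],[0,0,0],0]
    - [[0,0,0],[0,0,0],0]
    - [[0,0,0],[0,0,0],0]
    - [[0,0,0],[0,0,0],0]
    - [[0,0,0],[0,0,0],0]

```text
time_s: 6.45
position: [0.4541, -0.2286, 0.0459]
tcp_rot: [[0.001, 0.016, 1.0], [-0.003, 1.0, -0.016], [-1.0, -0.003, 0.001]]
force: [-2.4, -5.8, 1.1]
opening: 0.304
```

Run:
```python
from rig import bot
from h import *
p,Rm,s=cur(bot); print(p,s["opening"]*87,s["force"],s["time_s"])
d=cam(bot,"side");crop(d,280,210,410,310,6,"d4")
```

```text
[ 0.45413086 -0.22860993  0.04586443] 26.44205564312196 [-2.39373061 -5.80612583  1.07148601] 6.45
```

View pics/d4.png

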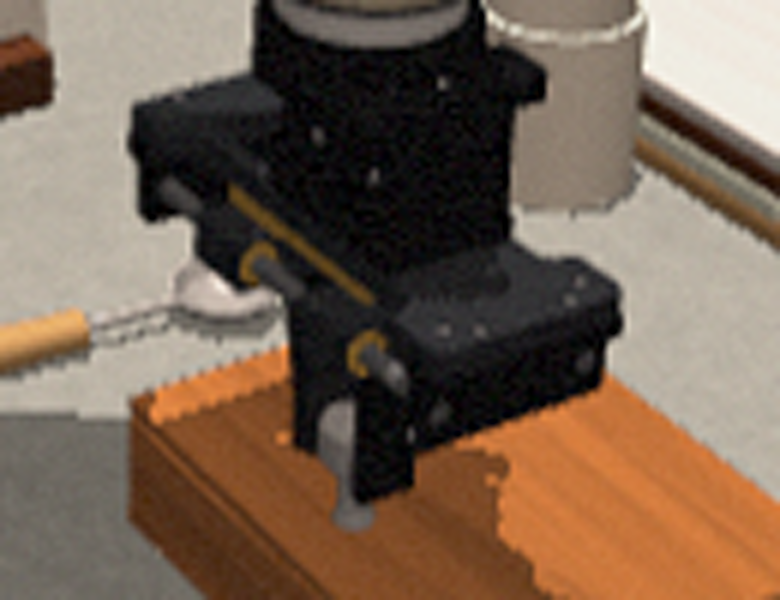

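Gripped (26 mm, about 28 mm expected) with the knob between the pads. I'll swing it along the arc with the tool upright, so the knob pivots in the pads.

play_rows:
  motion:
    - [[-7,-2,2],[0,0,0],0]
    - [[-17,-2,6],[0,0,0],0]
    - [[-30,-2,13],[0,0,0],0]
    - [[-43,-2,22],[0,0,0],0]
    - [[-55,-2,31],[0,0,0],0]

```text
time_s: 7.0
position: [0.4854, -0.2291, 0.1016]
tcp_rot: [[0.001, 0.016, 1.0], [-0.001, 1.0, -0.016], [-1.0, -0.001, 0.001]]
force: [4.3, -1.5, -7.4]
opening: 0.305
```

Run:
```python
from rig import bot
from h import *
p,Rm,s=cur(bot); print(p,s["opening"]*87,s["force"],s["time_s"])
d=cam(bot,"side");crop(d,260,170,430,310,4.5,"d5")
```

```text
[ 0.48543781 -0.22911168  0.10156022] 26.562777617610518 [ 4.27184437 -1.47551143 -7.37296369] 7.0
```

View pics/d5.png

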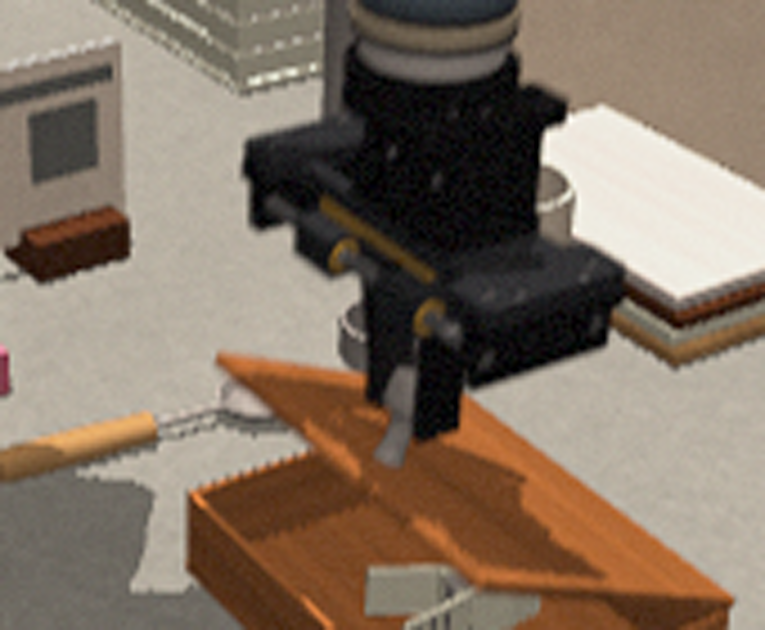

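play_rows:
  motion:
    - [[-11,0,11],[0,0,0],0]
    - [[-21,0,23],[0,0,0],0]
    - [[-29,0,36],[0,0,0],0]
    - [[-36,0,50],[0,0,0],0]
    - [[-41,0,64],[0,0,0],0]
    - [[-45,1,79],[0,0,0],0]
    - [[-48,1,94],[0,0,0],0]
    - [[-48,1,109],[0,0,0],0]

```text
time_s: 7.85
position: [0.5935, -0.231, 0.1497]
tcp_rot: [[-0.001, 0.016, 1.0], [-0.003, 1.0, -0.016], [-1.0, -0.003, -0.001]]
force: [-1.9, -3.1, 1.9]
opening: 0.304
```

Run:
```python
from rig import bot
from h import *
p,Rm,s=cur(bot); print(p,s["opening"]*87,s["force"],s["time_s"])
d=cam(bot,"side");crop(d,260,150,430,310,3.5,"d6")
```

```text
[ 0.59345435 -0.23095131  0.14969851] 26.473974172116634 [-1.86805286 -3.10311692  1.89726465] 7.85
```

View pics/d6.png

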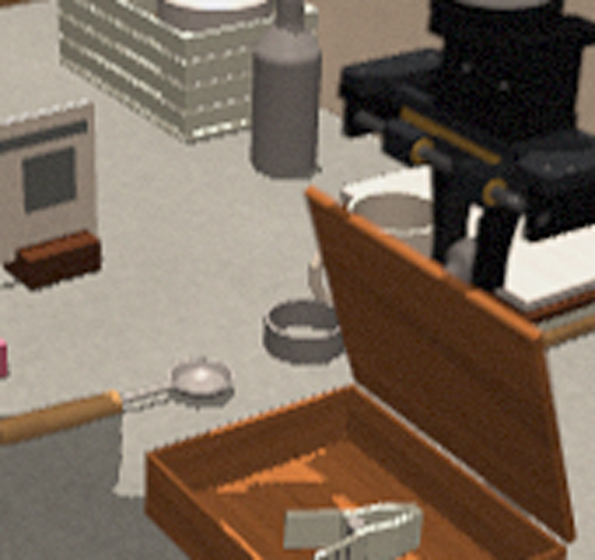

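play_rows:
  motion:
    - [[0,1,15],[0,0,0],0]
    - [[2,1,28],[0,0,0],0]
    - [[5,1,41],[0,0,0],0]
    - [[9,1,50],[0,0,0],0]
    - [[11,1,56],[0,0,0],0]
    - [[14,1,61],[0,0,0],0]
    - [[14,1,61],[0,0,0],0]

```text
time_s: 8.6
position: [0.6566, -0.2321, 0.1357]
tcp_rot: [[0.004, 0.016, 1.0], [-0.004, 1.0, -0.016], [-1.0, -0.004, 0.004]]
force: [1.0, -4.4, 3.7]
opening: 0.307
```

Run:
```python
from rig import bot
from h import *
p,Rm,s=cur(bot); print(p,s["opening"]*87,s["force"],s["time_s"])
d=cam(bot,"side");crop(d,260,150,430,310,3.5,"d7")
```

```text
[ 0.65663139 -0.23205199  0.13574241] 26.74808693086082 [ 0.95822333 -4.38827035  3.73222083] 8.6
```

View pics/d7.png

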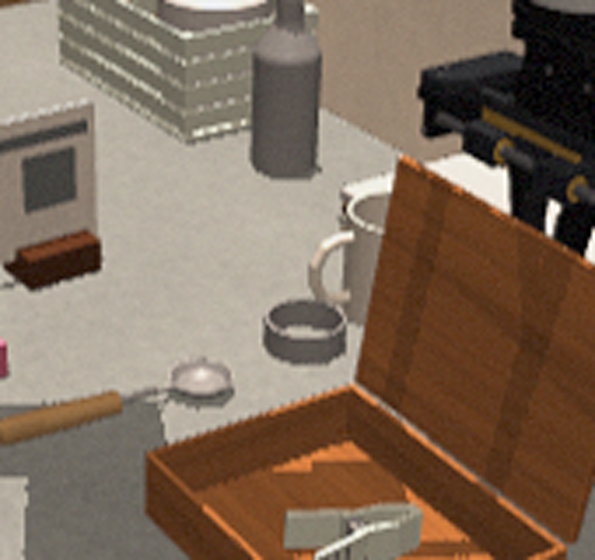

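play_rows:
  motion:
    - [[0,0,0],[0,0,0],1]
    - [[0,0,0],[0,0,0],1]
    - [[0,0,0],[0,0,0],1]
    - [[0,0,2],[0,0,0],1]
    - [[0,0,4],[0,0,0],1]
    - [[0,0,6],[0,0,0],1]
    - [[-20,0,10],[0,0,0],1]
    - [[-50,0,10],[0,0,0],1]

```text
time_s: 9.45
position: [0.6637, -0.2291, 0.1823]
tcp_rot: [[-0.005, 0.017, 1.0], [0.003, 1.0, -0.017], [-1.0, 0.003, -0.005]]
force: [-0.1, 1.1, -1.2]
opening: 0.939
```

play_rows:
  motion:
    - [[-50,0,0],[0,0,0],1]
    - [[-100,0,0],[0,0,0],1]
    - [[-110,0,-40],[0,0,0],1]
    - [[-110,0,-85],[0,0,0],1]
    - [[-110,0,-130],[0,0,0],1]
    - [[-110,0,-175],[0,0,0],1]
    - [[-110,0,-190],[0,0,0],1]
    - [[-110,0,-190],[0,0,0],1]

```text
time_s: 10.25
position: [0.4729, -0.2264, 0.295]
tcp_rot: [[-0.0, 0.018, 1.0], [0.0, 1.0, -0.018], [-1.0, 0.0, -0.0]]
force: [1.2, -0.7, 0.5]
opening: 1.0
```

Run:
```python
from rig import bot
from h import *
p,Rm,s=cur(bot); print(p,s["opening"]*87,s["force"],s["time_s"])
d=cam(bot,"side","sd8");cam(bot,"wrist","w8");c=cam(bot,"scene");crop(c,190,150,320,300,4,"s8")
```

```text
[ 0.47287504 -0.22638832  0.29499807] 87.04035485229258 [ 1.19464508 -0.66509662  0.50234179] 10.25
```

View pics/sd8.png

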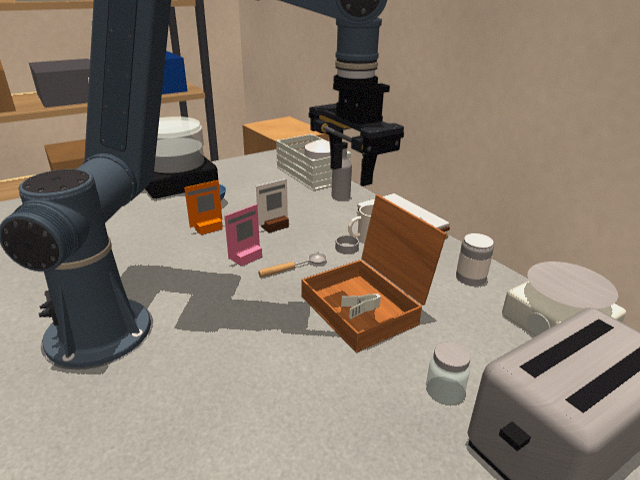

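View pics/w8.png

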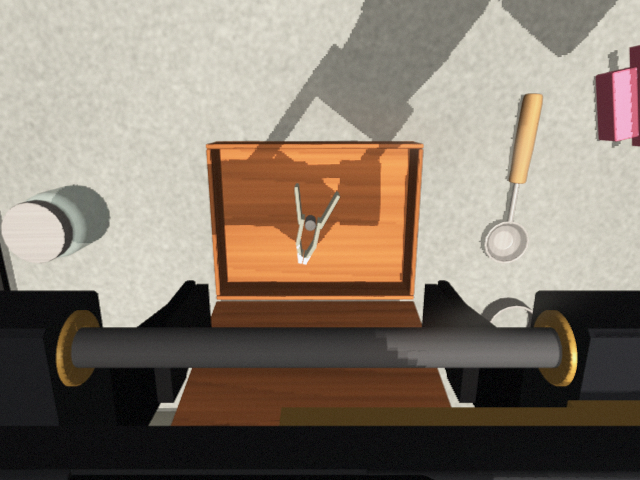

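View pics/s8.png

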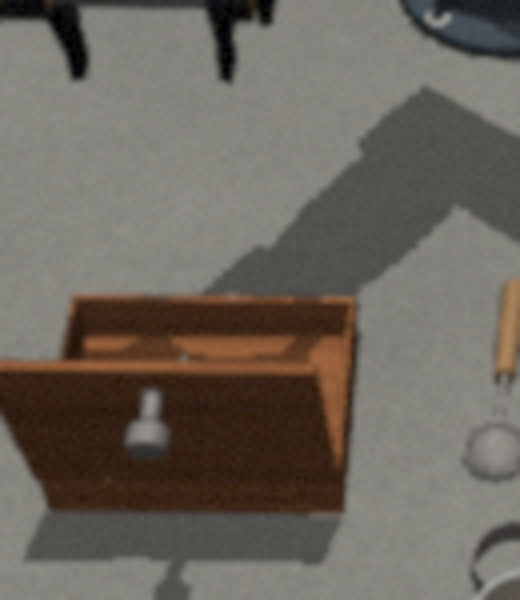

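The lid is open on its stop. In the wrist view the clip's pin is at (310,225), the handle ends are at (297,187) and (337,194), and the jaw tips are near (303,262).

Run:
```python
from h import *
w=load("wrist"); crop(w,260,170,360,280,6,"w8c")
```

```text
(no output)
```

View pics/w8c.png

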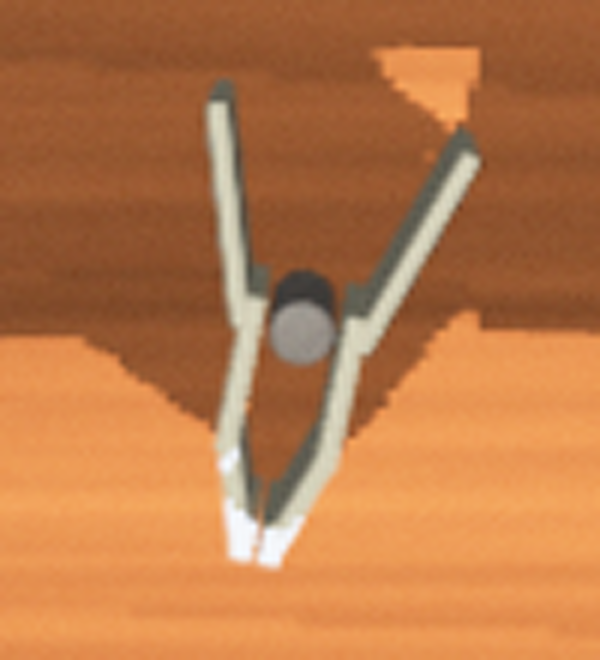

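Run:
```python
from rig import bot
from h import *
w=load("wrist"); W=lambda u,v:(u/6+260,v/6+170)
z=.033
P={k:atz(w,W(*uv),z) for k,uv in dict(pin=(302,332),hl=(217,103),hr=(472,158),j=(256,563),ol=(207,103),orr=(481,158)).items()}
for k,v in P.items(): print(k,v.round(4))
m=(P['hl']+P['hr'])/2
print("pin-j",np.linalg.norm(P['pin']-P['j']),"pin-m",np.linalg.norm(P['pin']-m),"spread",np.linalg.norm(P['ol']-P['orr']))
for a,b in [(m,P['j']),(P['pin'],P['j']),(m,P['pin'])]:
    d=b-a; print("yaw",np.degrees(np.arctan2(d[1],d[0])))
# case walls: inner
for uv in [(208,145),(422,145)]: print(atz(w,uv,.05))
d=load("side"); print("side pin",proj(d,[P['pin']]))
```

```text
pin [ 0.5159 -0.2347  0.033 ]
hl [ 0.4735 -0.2489  0.033 ]
hr [ 0.4843 -0.2034  0.033 ]
j [ 0.5604 -0.2443  0.033 ]
ol [ 0.4735 -0.2507  0.033 ]
orr [ 0.4843 -0.2018  0.033 ]
pin-j 0.04552747741256255 pin-m 0.03797822379218934 spread 0.050075332829752975
yaw -12.52089261695864
yaw -12.188593480585464
yaw -12.919246646846132
[ 0.42664617 -0.33535784  0.05      ]
[ 0.43055832 -0.12030663  0.05      ]
side pin [[361.21712056 298.08704905]]
```

Run:
```python
from rig import bot
from h import *
p,Rm,s=cur(bot)
plan(p,Rm,[((.4895,-.2303,.08),down(-12.5)),((.4895,-.2303,-.021),down(-12.5))])
```

```text
[214.8, -2.6, 13.0] [11.55, 0.1, 0.03] dist 215.0
[315.8, -2.6, 12.9] [11.55, 0.1, 0.03] dist 316.0
```

play_rows:
  motion:
    - [[45,-1,6],[4,0,0],1]
    - [[90,-2,12],[8,0,0],1]
    - [[135,-3,13],[11.5,0,0],1]
    - [[180,-3,13],[11.5,0,0],1]
    - [[215,-3,13],[11.5,0,0],1]
    - [[250,-3,13],[11.5,0,0],1]
    - [[265,-3,13],[11.5,0,0],1]
    - [[265,-3,13],[11.5,0,0],1]

```text
time_s: 11.2
position: [0.4875, -0.229, 0.0262]
tcp_rot: [[-0.004, 0.215, 0.977], [0.003, 0.977, -0.215], [-1.0, 0.002, -0.005]]
force: [-1.2, -0.0, 0.2]
opening: 0.999
```

Run:
```python
from rig import bot
from h import *
p,Rm,s=cur(bot); print(p,s["force"],s["time_s"]); 
plan(p,Rm,[((.4895,-.2303,-.021),down(-12.5))])
d=cam(bot,"side");crop(d,290,210,430,330,5.5,"d9");cam(bot,"wrist","w9")
```

```text
[ 0.48750346 -0.22901471  0.02615754] [-1.2173837  -0.00226904  0.19874126] 11.2
[47.1, -0.9, 2.5] [0.09, -0.28, -0.14] dist 47.0
```

View pics/d9.png

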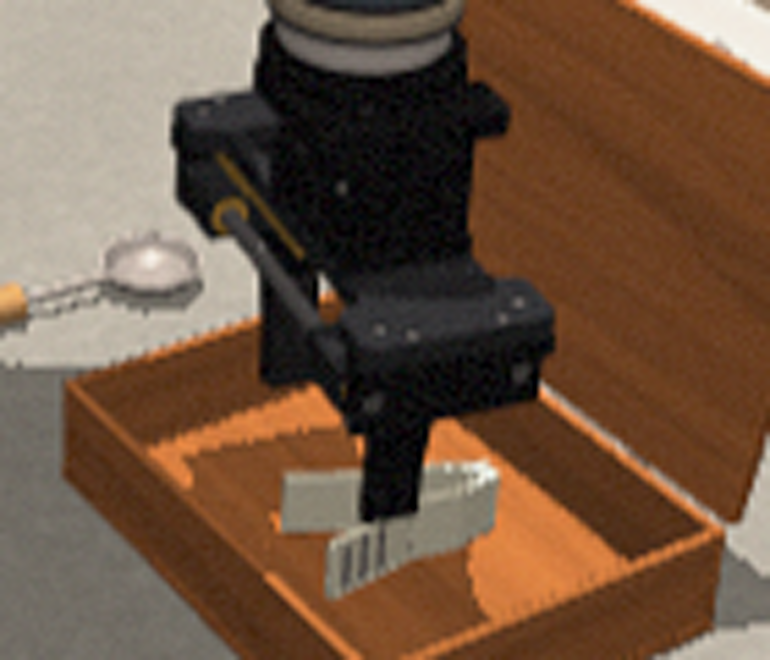

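View pics/w9.png

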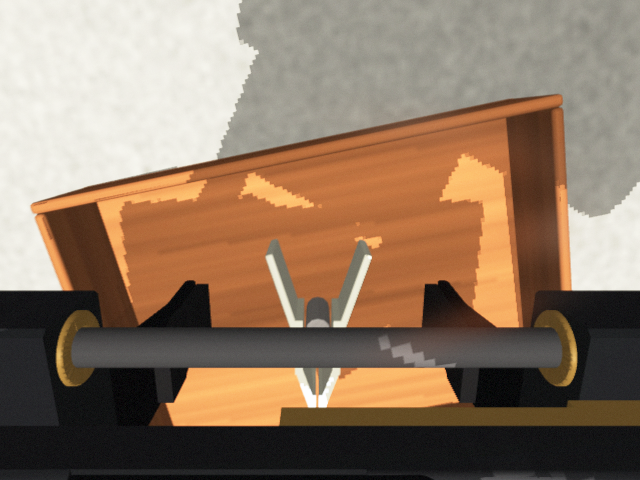

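Run:
```python
from rig import bot
from h import *
p,Rm,s=cur(bot);d=load("side")
for ox in(-.029,-.032):
  for oz in (0,.004,.008):
    for sg in(-1,1):
      print(ox,oz,sg,((proj(d,p+Rm@np.array([ox,sg*.048,oz]))-[290,210])*5.5).round(0).tolist())
w=load("wrist"); cl=down(-12.5)
for x in (0,-.044): print(proj(w,np.array([.516,-.2347,.033])+x*np.array([.976,-.216,0])))
```

```text
-0.029 0 -1 [[386.0, 520.0]]
-0.029 0 1 [[287.0, 384.0]]
-0.029 0.004 -1 [[396.0, 518.0]]
-0.029 0.004 1 [[296.0, 383.0]]
-0.029 0.008 -1 [[405.0, 516.0]]
-0.029 0.008 1 [[305.0, 381.0]]
-0.032 0 -1 [[386.0, 514.0]]
-0.032 0 1 [[288.0, 378.0]]
-0.032 0.004 -1 [[396.0, 511.0]]
-0.032 0.004 1 [[297.0, 377.0]]
-0.032 0.008 -1 [[406.0, 509.0]]
-0.032 0.008 1 [[306.0, 375.0]]
[[318.697312   330.39345636]]
[[318.91550559 244.87848651]]
```

play_rows:
  motion:
    - [[15,-1,2],[0,0,0],1]
    - [[30,-1,3],[0,0,0],1]
    - [[38,-1,3],[0,0,0],1]
    - [[43,-1,3],[0,0,0],1]
    - [[46,-1,3],[0,0,0],1]
    - [[46,-1,3],[0,0,0],0]

```text
time_s: 11.9
position: [0.4905, -0.2318, -0.0166]
tcp_rot: [[0.0, 0.216, 0.976], [-0.0, 0.976, -0.216], [-1.0, -0.0, 0.0]]
force: [0.9, -0.0, -0.7]
opening: 0.962
```

play_rows:
  motion:
    - [[0,0,0],[0,0,0],0]
    - [[0,0,0],[0,0,0],0]
    - [[0,0,0],[0,0,0],0]
    - [[0,0,0],[0,0,0],0]
    - [[0,0,0],[0,0,0],0]
    - [[0,0,0],[0,0,0],0]
    - [[0,0,0],[0,0,0],0]
    - [[0,0,0],[0,0,0],0]

```text
time_s: 12.7
position: [0.4903, -0.2314, -0.0163]
tcp_rot: [[-0.0, 0.216, 0.976], [0.001, 0.976, -0.216], [-1.0, 0.0, -0.0]]
force: [-1.5, 0.9, 4.7]
opening: 0.282
```

Run:
```python
from rig import bot
from h import *
p,Rm,s=cur(bot); print(p,s["force"],s["opening"]*87,s["time_s"]); 
d=cam(bot,"side");crop(d,290,210,430,330,5.5,"d10");cam(bot,"wrist","w10")
```

```text
[ 0.49032027 -0.23141162 -0.01633988] [-1.50855924  0.87602159  4.70540139] 24.531148255906224 12.7
```

View pics/d10.png

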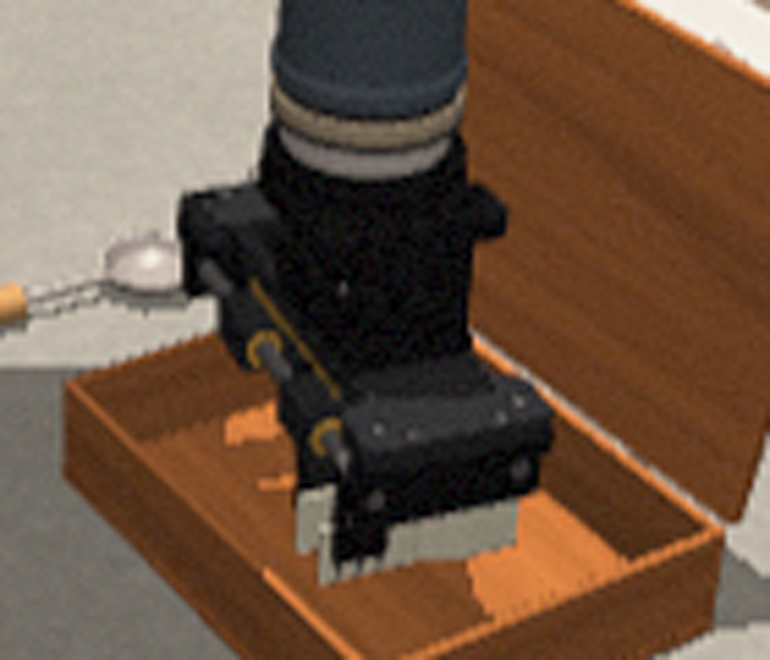

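View pics/w10.png

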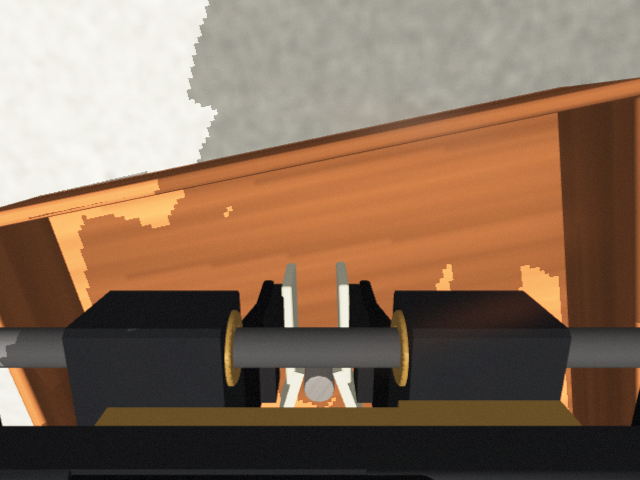

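The clip is squeezed (24.5 mm, so the handles are parallel). Lifting it.

play_rows:
  motion:
    - [[-10,0,0],[0,0,0],0]
    - [[-25,0,0],[0,0,0],0]
    - [[-45,0,0],[0,0,0],0]
    - [[-70,0,0],[0,0,0],0]
    - [[-100,0,0],[0,0,0],0]
    - [[-130,0,0],[0,0,0],0]
    - [[-130,0,0],[0,0,0],0]
    - [[-130,0,0],[0,0,0],0]

```text
time_s: 13.6
position: [0.4908, -0.232, 0.1142]
tcp_rot: [[0.002, 0.216, 0.976], [-0.001, 0.976, -0.216], [-1.0, -0.001, 0.002]]
force: [-0.1, -0.2, -1.9]
opening: 0.28
```

Run:
```python
from rig import bot
from h import *
p,Rm,s=cur(bot); print(p,s["force"],s["opening"]*87,s["time_s"]); 
d=cam(bot,"side","d11f");crop(d,290,150,430,270,5.5,"d11");w=cam(bot,"wrist","w11")
c=load("scene")
S=lambda u,v:np.array([u/3.2+190,v/3.2+180]); D=lambda u,v:np.array([u/3+180,v/3+170])
print("pink near",tri([(c,S(505,8)),(d,D(135,135))]),"far",atz(d,D(233,104),.145))
print("orange near",atz(d,D(14,48),.145),"far",atz(d,D(116,28),.145))
print("white near",tri([(c,S(650,120)),(d,D(228,48))]),atz(d,D(228,48),.145),"far",atz(d,D(321,28),.145))
```

```text
[ 0.49081364 -0.23200554  0.11419264] [-0.06937002 -0.17791125 -1.85617737] 24.348420975587484 13.6
pink near [0.34190227 0.09690165 0.14286252] far [0.43469855 0.10387189 0.145     ]
orange near [0.3162188  0.31542443 0.145     ] far [0.41490795 0.31207706 0.145     ]
white near [0.4866181  0.22141353 0.14305707] [0.48462232 0.21408811 0.145     ] far [0.58206039 0.21171413 0.145     ]
```

View pics/d11f.png

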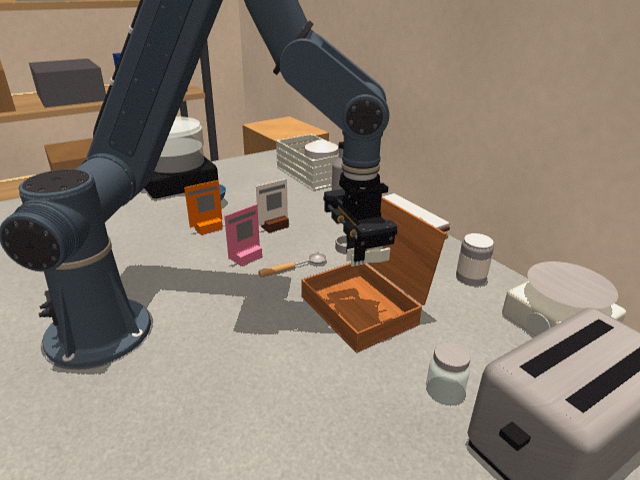

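View pics/d11.png

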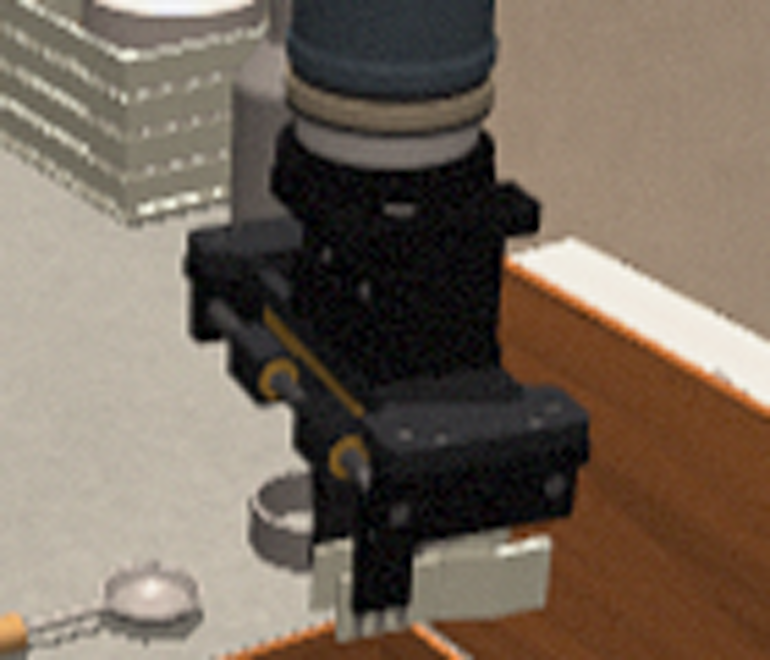

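View pics/w11.png

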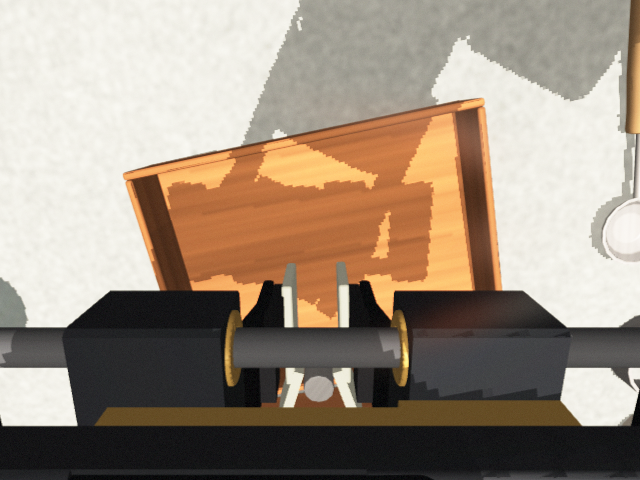

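The clip is held level and open, the case is empty and the lid is open. I'll go high towards the white card and survey it with the wrist camera.

Run:
```python
from rig import bot
from h import *
p,Rm,s=cur(bot)
plan(p,Rm,[((.54,.22,.2),down(-2)),((.5,0,.2),down(-2))])
```

```text
[-87.0, 451.4, -48.4] [-10.46, -0.1, -0.06] dist 462.0
[-87.2, 228.0, -39.9] [-10.46, -0.1, -0.06] dist 247.0
```

play_rows:
  motion:
    - [[-35,5,0],[0,0,0],0]
    - [[-65,35,-5],[-3,0,0],0]
    - [[-86,70,-10],[-6,0,0],0]
    - [[-86,112,-20],[-9,0,0],0]
    - [[-86,156,-28],[-10.5,0,0],0]
    - [[-86,200,-35],[-10.5,0,0],0]
    - [[-86,244,-40],[-10.5,0,0],0]
    - [[-86,288,-43],[-10.5,0,0],0]

```text
time_s: 14.5
position: [0.5092, 0.0606, 0.1978]
tcp_rot: [[-0.004, 0.034, 0.999], [0.0, 0.999, -0.034], [-1.0, 0.0, -0.004]]
force: [0.6, 0.1, -1.3]
opening: 0.282
```

play_rows:
  motion:
    - [[0,44,4],[0,0,0],0]
    - [[0,88,8],[0,0,0],0]
    - [[0,130,16],[0,0,0],0]
    - [[0,155,22],[0,0,0],0]
    - [[0,162,24],[0,0,0],0]
    - [[0,162,24],[0,0,0],0]
    - [[0,162,24],[0,0,0],0]

```text
time_s: 15.2
position: [0.5393, 0.2187, 0.1983]
tcp_rot: [[-0.003, 0.035, 0.999], [-0.001, 0.999, -0.035], [-1.0, -0.001, -0.003]]
force: [0.0, -0.2, 0.3]
opening: 0.283
```

Run:
```python
from rig import bot
from h import *
p,Rm,s=cur(bot); print(p,s["force"],s["opening"]*87,s["time_s"])
print(Rm.round(4).tolist())
w=cam(bot,"wrist","w12");cam(bot,"side","sd12")
print(proj(w,[[.486,.22,.145],[.586,.217,.145],[.486,.22,0]]))
```

```text
[0.53926609 0.21866572 0.19834584] [ 0.03363839 -0.15807955  0.28537087] 24.57834166194761 15.2
[[-0.0027, 0.0347, 0.9994], [-0.0012, 0.9994, -0.0347], [-1.0, -0.0013, -0.0026]]
[[315.81959604 153.73280772]
 [316.66016223 313.62627855]
 [316.21934299 141.05702681]]
```

View pics/w12.png

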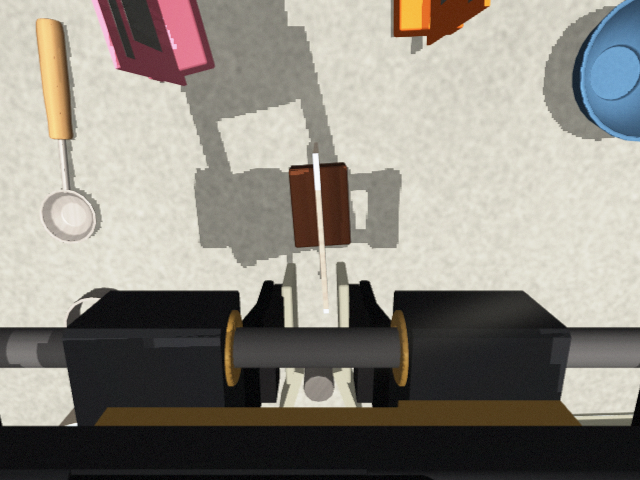

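View pics/sd12.png

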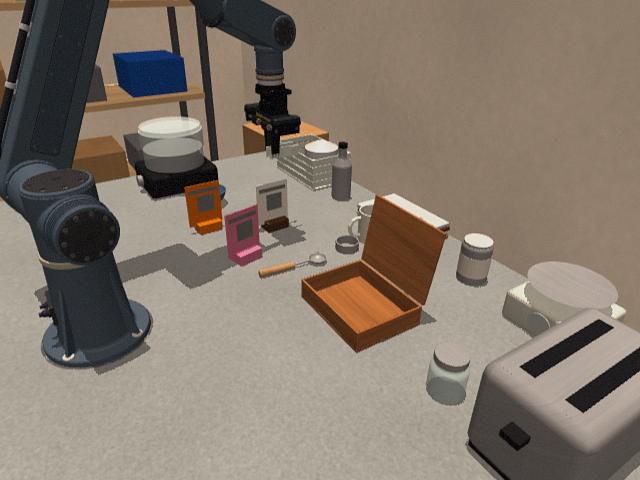

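Wrist view: the white card (dark block) has its near top end at (316,153), predicted (316,154), and its far end at (326,311). The held pin's top is at (319,389).

Run:
```python
from rig import bot
from h import *
p,Rm,s=cur(bot);w=load("wrist"); crop(w,280,140,360,320,3.3,"w12c")
crop(w,270,370,370,420,6,"w12p")
a=atz(w,(316,153.5),.145);b=atz(w,(326,311),.145);print(a,b,np.linalg.norm(a-b),np.degrees(np.arctan2((b-a)[1],(b-a)[0])))
q=atz(w,(319,389),p[2]+.0495); print("pin top",q,"in tool",Rm.T@(q-p)*1e3)
```

```text
[0.48587229 0.22010806 0.145     ] [0.58438661 0.22298719 0.145     ] 0.09855638964893004 1.6740213345392192
pin top [0.56933539 0.21856569 0.24847689] in tool [-49.54382825   1.23899294  29.57668081]
```

View pics/w12c.png

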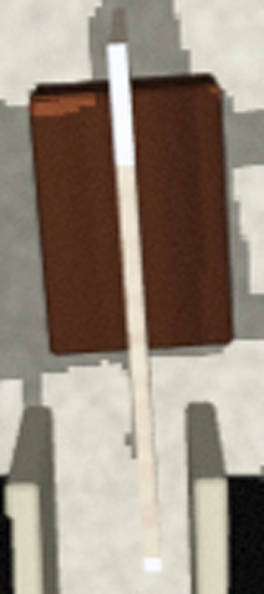

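View pics/w12p.png

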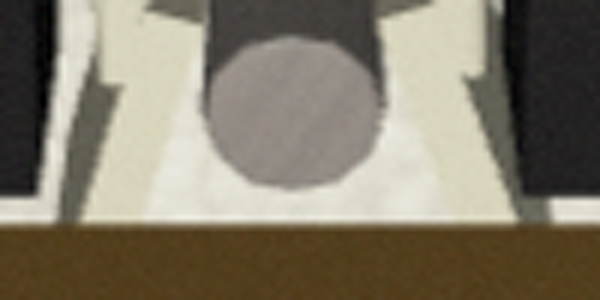

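Run:
```python
from rig import bot
from h import *
d=load("side")
p=np.array([.4908,-.232,.1142]);Rm=down(-12.5)
D=lambda P:((proj(d,P)-[290,150])*5.5).round(0).tolist()
for zc in (.0205,.028,.0355):
  for z0 in (.024,.030):
    print(zc,z0,"jaw",D([p+Rm@np.array([-zc+h,-.0165+.001,z0+.044]) for h in(-.014,.014)]),"handle",D([p+Rm@np.array([-zc+h,-.013+.001,z0-.044]) for h in(-.014,.014)]))
```

```text
0.0205 0.024 jaw [[533.0, 575.0], [526.0, 637.0]] handle [[317.0, 611.0], [314.0, 673.0]]
0.0205 0.03 jaw [[547.0, 573.0], [540.0, 634.0]] handle [[332.0, 608.0], [329.0, 671.0]]
0.028 0.024 jaw [[534.0, 559.0], [528.0, 621.0]] handle [[318.0, 594.0], [315.0, 657.0]]
0.028 0.03 jaw [[548.0, 556.0], [542.0, 618.0]] handle [[333.0, 591.0], [330.0, 654.0]]
0.0355 0.024 jaw [[536.0, 542.0], [530.0, 604.0]] handle [[319.0, 576.0], [316.0, 640.0]]
0.0355 0.03 jaw [[550.0, 539.0], [544.0, 601.0]] handle [[334.0, 574.0], [330.0, 637.0]]
```

Run:
```python
from rig import bot
from h import *
p,Rm,s=cur(bot); T=down(1.)
pin=np.array([.4859-.024,.2197,.115]); t=pin-T@np.array([-.0355,.0012,.0305]); print(t)
plan(p,Rm,[((.385,t[1],.198),T),((.385,t[1],t[2]),T),(t,T)])
```

```text
[0.43142559 0.21796788 0.0795    ]
[1.2, -5.9, -154.5] [-3.05, -0.08, 0.04] dist 155.0
[119.7, -5.8, -154.4] [-3.05, -0.08, 0.04] dist 195.0
[119.6, -4.2, -108.0] [-3.05, -0.08, 0.04] dist 161.0
```

play_rows:
  motion:
    - [[0,-1,-40],[-1,0,0],0]
    - [[0,-3,-80],[-2,0,0],0]
    - [[0,-5,-120],[-3,0,0],0]
    - [[0,-6,-150],[-3,0,0],0]
    - [[0,-6,-155],[-3,0,0],0]
    - [[0,-6,-155],[-3,0,0],0]
    - [[30,-6,-155],[-3,0,0],0]
    - [[50,-6,-155],[-3,0,0],0]

```text
time_s: 16.1
position: [0.3878, 0.219, 0.1492]
tcp_rot: [[0.004, -0.017, 1.0], [0.001, 1.0, 0.017], [-1.0, 0.001, 0.004]]
force: [-0.1, -0.4, -0.3]
opening: 0.282
```

Run:
```python
from rig import bot
from h import *
p,Rm,s=cur(bot); print(p,s["force"],s["opening"]*87,s["time_s"])
c=cam(bot,"scene");d=cam(bot,"side"); crop(d,180,110,330,240,5,"d13");crop(c,370,140,470,280,4.2,"s13")
T=down(1.);pin=np.array([.4859-.024,.2197,.115]); t=pin-T@np.array([-.0355,.0012,.0305])
plan(p,Rm,[((.385,t[1],t[2]),T),(t,T)])
```

```text
[0.38782735 0.21899157 0.14920155] [-0.11694451 -0.42191803 -0.28642571] 24.531098415469888 16.1
[69.7, -1.0, -3.1] [-0.04, 0.22, -0.04] dist 70.0
[69.9, -1.8, 43.3] [-0.04, 0.22, -0.04] dist 82.0
```

View pics/d13.png

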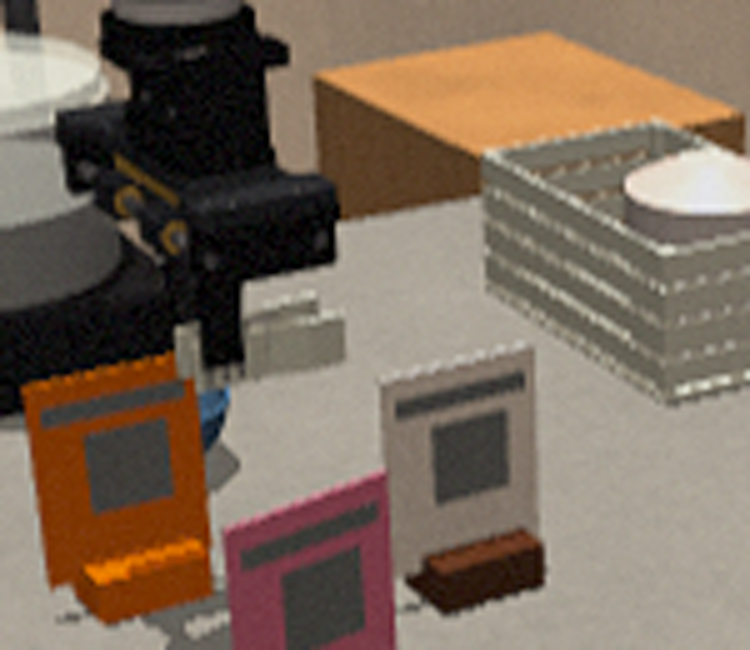

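View pics/s13.png

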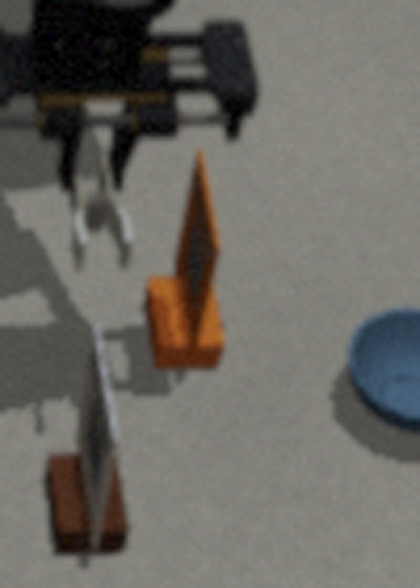

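play_rows:
  motion:
    - [[25,-1,-3],[0,0,0],0]
    - [[50,-1,-3],[0,0,0],0]
    - [[65,-1,-3],[0,0,0],0]
    - [[70,-1,-3],[0,0,0],0]
    - [[70,-1,-3],[0,0,0],0]
    - [[70,-1,10],[0,0,0],0]
    - [[70,-1,15],[0,0,0],0]
    - [[70,-1,15],[0,0,0],0]

```text
time_s: 17.0
position: [0.403, 0.2189, 0.0804]
tcp_rot: [[0.004, -0.018, 1.0], [0.001, 1.0, 0.018], [-1.0, 0.001, 0.004]]
force: [0.2, -0.3, -1.1]
opening: 0.285
```

Run:
```python
from rig import bot
from h import *
p,Rm,s=cur(bot); print(p,s["force"],s["opening"]*87,s["time_s"])
c=cam(bot,"scene");d=cam(bot,"side"); w=cam(bot,"wrist","w14");crop(d,200,120,320,230,6,"d14");crop(c,360,170,430,270,6,"s14")
T=down(1.);pin=np.array([.4859-.024,.2197,.115]); t=pin-T@np.array([-.0355,.0012,.0305])
plan(p,Rm,[(t,T)])
```

```text
[0.40297662 0.21885292 0.08040519] [ 0.18859062 -0.30033914 -1.13869715] 24.761216397444727 17.0
[1.0, -1.4, 28.4] [0.01, 0.25, -0.05] dist 28.0
```

View pics/d14.png

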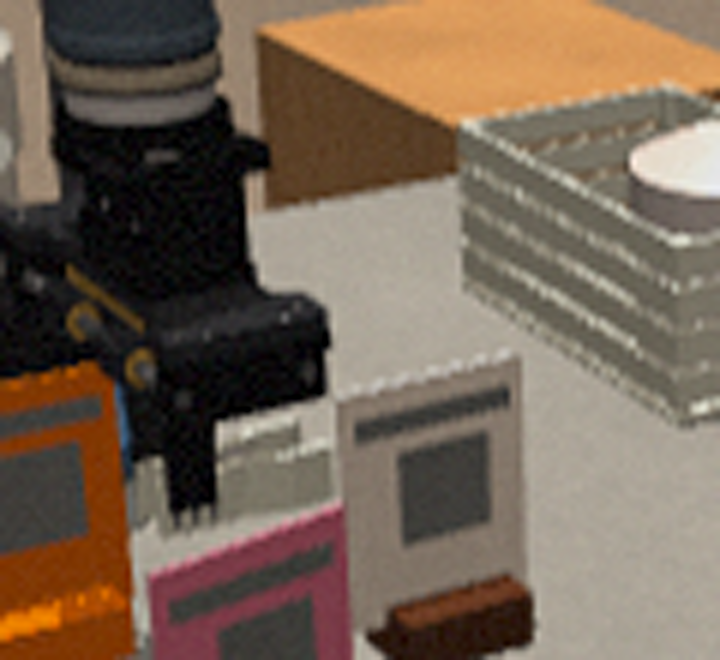

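View pics/s14.png

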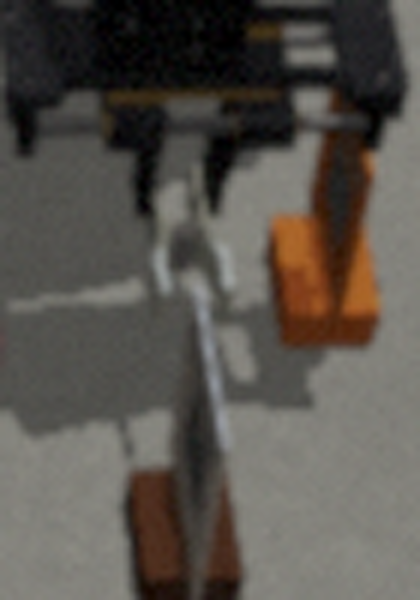

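View pics/w14.png

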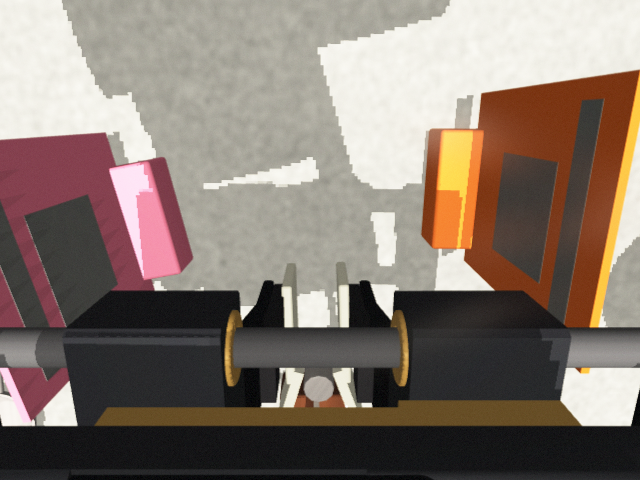

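play_rows:
  motion:
    - [[1,0,6],[0,0,0],0]
    - [[1,0,12],[0,0,0],0]
    - [[1,0,18],[0,0,0],0]
    - [[1,0,22],[0,0,0],0]
    - [[1,0,25],[0,0,0],0]
    - [[1,0,26],[0,0,0],0]
    - [[1,0,26],[0,0,0],0]
    - [[1,0,26],[0,0,0],0]

```text
time_s: 17.95
position: [0.4257, 0.2189, 0.0784]
tcp_rot: [[-0.001, -0.018, 1.0], [-0.0, 1.0, 0.018], [-1.0, -0.0, -0.001]]
force: [-0.5, 1.1, -0.4]
opening: 0.281
```

Run:
```python
from rig import bot
from h import *
p,Rm,s=cur(bot); print(p,s["force"],s["opening"]*87,s["time_s"])
c=cam(bot,"scene");d=cam(bot,"side"); crop(d,210,130,310,220,7.5,"d15");crop(c,360,170,430,250,7.5,"s15")
pin=p+Rm@np.array([-.0355,.0012,.0305]); print("pin",pin)
q=lambda P:((proj(c,P)-[360,170])*7.5).round(0).tolist()
ax=Rm[:,2];ay=Rm[:,1];up=np.array([0,0,.014])
print("pin top",q([pin+up]),"jaw tips",q([pin+up+.044*ax+s*.0165*ay for s in(-1,1)]),"card near top/129/115",q([[.4859,.2201,z] for z in(.145,.129,.115)]), "far", q([[.5859,.223,.145],[.5859,.2150,.145]]))
qd=lambda P:((proj(d,P)-[210,130])*7.5).round(0).tolist()
print("side: pin",qd([pin,pin+up]),"tips",qd([pin+up+.044*ax+s*.0165*ay for s in(-1,1)]),"card",qd([[.4859,.2201,z] for z in(.145,.129,.115)]))
```

```text
[0.42568874 0.21888943 0.07840257] [-0.52823915  1.05336067 -0.35957008] 24.48105885182422 17.95
pin [0.45617953 0.22065091 0.11388706]
pin top [[232.0, 328.0]] jaw tips [[202.0, 413.0], [287.0, 412.0]] card near top/129/115 [[243.0, 356.0], [238.0, 383.0], [234.0, 407.0]] far [[276.0, 560.0], [254.0, 560.0]]
side: pin [[272.0, 507.0], [270.0, 473.0]] tips [[397.0, 462.0], [355.0, 432.0]] card [[341.0, 414.0], [343.0, 453.0], [345.0, 488.0]]
```

View pics/d15.png

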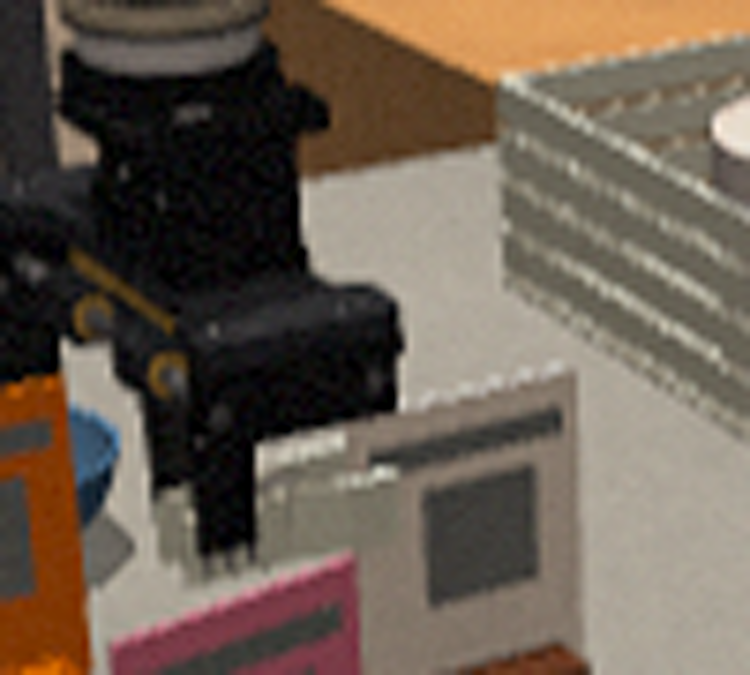

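View pics/s15.png

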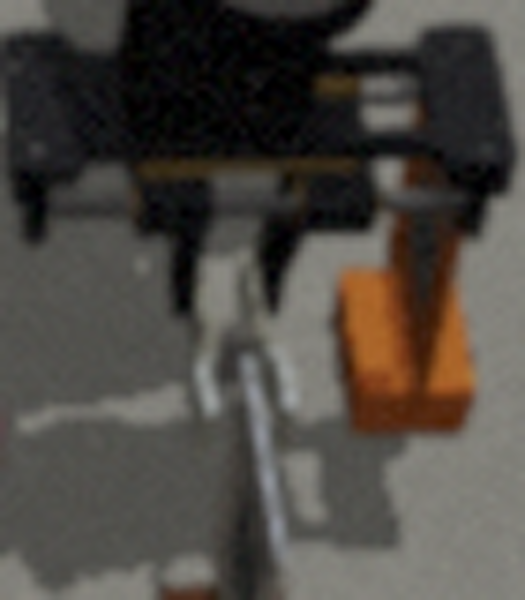

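play_rows:
  motion:
    - [[0,-1,2],[0,0,0],0]
    - [[0,-1.5,4],[0,0,0],0]
    - [[0,-1.5,5],[0,0,0],0]
    - [[0,-1.5,5],[0,0,0],0]
    - [[0,-1.5,5],[0,0,0],0]
    - [[0,-1.5,5],[0,0,0],0]

```text
time_s: 18.65
position: [0.431, 0.2175, 0.0784]
tcp_rot: [[-0.0, -0.018, 1.0], [-0.0, 1.0, 0.018], [-1.0, -0.0, -0.0]]
force: [0.3, 0.8, -1.1]
opening: 0.283
```

Run:
```python
from rig import bot
from h import *
c=cam(bot,"scene","sc16");d=cam(bot,"side","sd16");w=cam(bot,"wrist","w16")
p,Rm,s=cur(bot); print(p,s["force"],s["opening"]*87,s["time_s"])
crop(d,210,130,310,220,7.5,"d16");crop(c,370,190,420,250,10,"s16")
pin=p+Rm@np.array([-.0355,.0012,.0305]); print("pin",pin)
q=lambda P:((proj(c,P)-[370,190])*10).round(0).tolist()
ax=Rm[:,2];ay=Rm[:,1];up=np.array([0,0,.014])
print("jaw tips",q([pin+up+.044*ax+s*.0165*ay for s in(-1,1)]),"card",q([[.4859,.2201,z] for z in(.145,.129)]),"far", q([[.5859,.223,.145]]),"1mm y",q([[.4859,.2211,.145]]))
qd=lambda P:((proj(d,P)-[210,130])*7.5).round(0).tolist()
print("side tips",qd([pin+up+.044*ax+s*.0165*ay for s in(-1,1)]),"card",qd([[.4859,.2201,z] for z in(.145,.129)]))
```

```text
[0.43103839 0.21750096 0.07845415] [ 0.40204894 -0.07745326 -1.17803312] 24.372573072615612 18.8
pin [0.46151154 0.21925633 0.11395408]
jaw tips [[166.0, 365.0], [280.0, 364.0]] card [[224.0, 274.0], [217.0, 311.0]] far [[268.0, 547.0]] 1mm y [[227.0, 274.0]]
side tips [[411.0, 460.0], [370.0, 430.0]] card [[341.0, 414.0], [343.0, 453.0]]
```

View pics/s16.png

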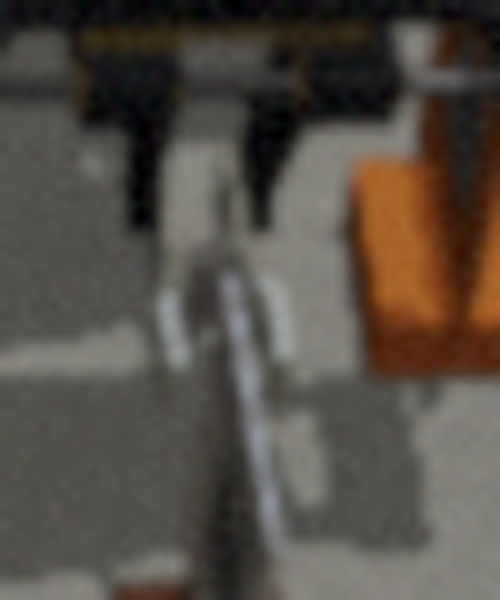

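View pics/d16.png

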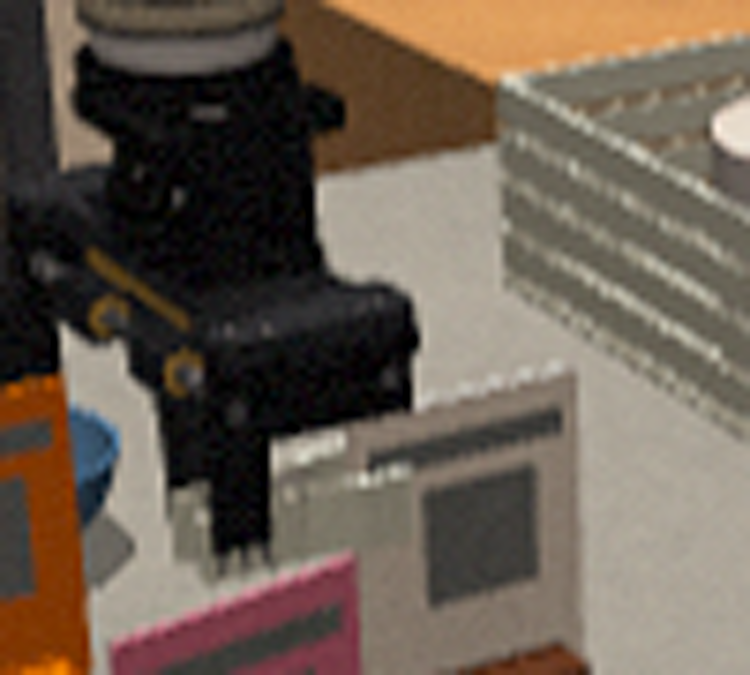

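View pics/w16.png

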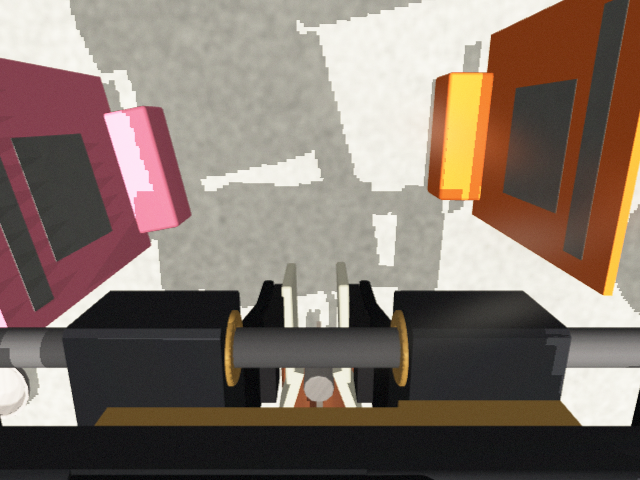

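View pics/sd16.png

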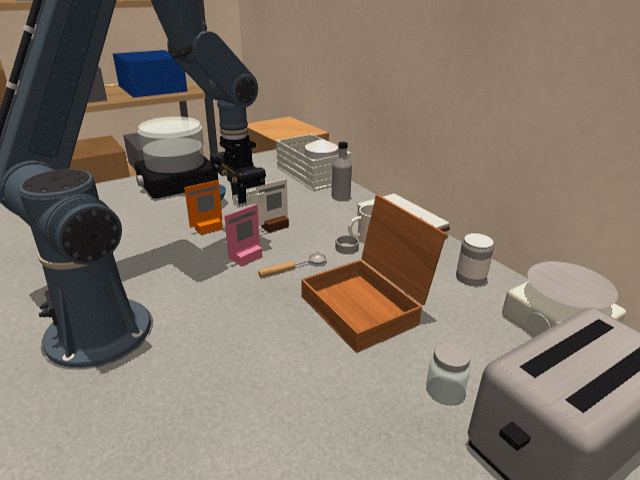

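Final pictures: in the scene crop the jaw tips are at (176,365) and (288,358), so their middle is column 232. The card at that depth is at column 231, so it is centred. The edge is about 24 mm ahead of the pin, and the lid is open. Handing in.

Run:
```python
from rig import bot
s=bot.read_state(); print(s["force"],s["opening"]*87,abs(s["qvel"]).max(),s["time_s"])
print(bot.hand_in())
```

```text
[ 0.40204894 -0.07745326 -1.17803312] 24.372573072615612 0.09088172088753822 18.8
the job is handed in; nothing more can be done
None
```

I opened the lid by its knob until it rested on its stop, took the clip out by squeezing its handles, and handed in at 18.8 s. The clip is held open around the white card's near edge.

**Last checks**
- **Edge in the jaws:** the card edge is about 24 mm ahead of the pin. In the scene picture it is within about 1 mm of the midline.
- **Height and direction:** the pin centre is at 0.114 m by the arm's reading. The side picture suggests about 2 mm lower, which is still within range. The tool is level and turned +1°.
- **Grip:** the opening reads 24.4 mm, so the handles are parallel and the jaws fully open.
- **Contact:** the wrist reads about 1.2 N in total, roughly what the clip's weight and sensor noise would give. I saw no sign of contact with the card.
- **Surroundings:** the lid is open and the bystanders in view look undisturbed in the last pictures. I did not measure their positions again.

**What disagreed**
- **Fingertips:** the pictures put the real fingertips about 31 mm behind the reported TCP. The first try at the knob therefore closed on air above it; I allowed for the offset from then on.
- **Card direction:** early rough measurements gave a card yaw of −3° to −1°, while the wrist camera gave +1.7°. I used +1°, and all of these are well within the 0.2 rad tolerance.

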